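# Load an eyelet die into the setting anvil

### The job

Load the orange-banded eyelet die into the blue setting anvil: set it down on the bed in front of the slotted plate and slide it in sideways, so that its flange runs under the plate and it sits fully home against the end of the slot. Feel your way and push gently, never forcing it (well under 30 N), then slide the red-tabbed gate fully shut across the slot mouth so that the die cannot come out. Leave the other dies and everything else on the bench where they are.

Things in the scene. Friction and masses are not known exactly. Their poses are not given: they have to be found in the camera images.
- die_mid (a point): The orange-banded eyelet die: upright steel barrel 30 mm in diameter with a flange 48 mm across and 6 mm thick at its foot; 80 mm tall in all, 0.34 to 0.5 kg, orange band and top. This point is on its axis, half-way up, 40 mm above its underside; z is up. It stands on the bench, flange down.
- anvil: Bed of the setting anvil: a fixed blue slab 200 (x) x 170 (y) x 15 mm, x from -105 to +95 mm of its origin, which lies on the bench. On it is clamped a rigid steel slotted plate. The plate can be clamped anywhere in a range: relative to the bed it (with its gate) is shifted by up to 12 mm either way in x and 10 mm either way in y, not turned, and this shift is NOT reported: feel or look for it.
- bed_front (a point): Centre of the free part of the bed in front of the plate, on its upper face (75 mm towards -x from the anvil's origin, z = 15 mm), bed's axes: the place to set the die down before sliding it towards +x.
- slot_home (a point): Point on the bed's upper face (25 mm towards +x from the anvil's origin), bed's axes, where the axis of a die that is home would be if the plate were not shifted. The plate lies 9 to 17 mm above this point, open beneath for the flange; nothing springs or snaps.
- slot_mouth (a point): Middle of the slot mouth's front edge if the plate were not shifted: 50 mm towards -x from slot_home, half-way up the plate (13 mm above the bed). The slot runs along the bed's +x; the mouth narrows evenly from 61 to 33 mm wide over the first 20 mm, then the slot is 33 mm wide for 45 mm, to a flat end stop.
- gate_zero (a point): Centre of the gate's red tab if the gate were fully open and the plate not shifted: 3 mm in x, 93 mm in y, 53.5 mm up from the anvil's origin. The tab is an upright fin 34 (x) x 10 (y) x 34 mm tall on the outer end of a brass bar (10 mm wide in x, 8 mm high, on the plate). The bar passes a die that is home with 2 mm to spare; a die short of home blocks it.
- gate (a joint): The gate's travel in m: 0 is fully open (to the bed's +y side), 0.052 is fully shut against its own end stop; it moves towards the bed's -y, and stays where it is left (about 2 N of friction).
- die_blue_mid (a point): A spare die like the other but with a blue band; the point is on its axis, half-way up (40 mm). Leave it.
- die_green_mid (a point): A spare die like the other but with a green band; the point is on its axis, half-way up (40 mm). Leave it.
- mallet: A wooden mallet lying on the bench, head 64 mm across and 100 mm long, handle 200 mm; the origin is on the bench under the head's inner face. Leave it.
- dye_brown: A brown dye bottle, 52 mm across, 120 mm tall; origin under its centre. Leave it.
- dye_grey: A grey dye bottle, 52 mm across, 120 mm tall; origin under its centre. Leave it.
- screwdriver: A screwdriver lying on the bench; origin under its middle. Leave it.
- staple_box: A staple carton 110 x 70 x 45 mm; origin under its centre. Leave it.
Not all that is in view belongs to the job. What is shaped like the part that bears die_mid but yellow is not meant.

How it is judged:
On the way:
1. the orange-banded die stands upright in the slot, its flange under the plate, with the gate still open (x of die_mid in the frame of anvil between 0.01 and 0.04 m and y of die_mid in the frame of anvil between -0.013 and 0.013 m and z of die_mid in the frame of anvil between 0.052 and 0.0585 m and angle between die_mid's own z axis and vertical below 0.06 rad and value of joint gate below 0.012 m), for 0.2 s.
At the end, for the whole second after the job is handed in: The orange-banded die stands on the bed upright (0.06 rad) and at rest, flange under the plate, axis within 15 mm in x and 13 mm in y of its unshifted home, middle 52 to 58.5 mm above the bed's underside; the gate is shut (over 47 mm), which a die short of home prevents (x of die_mid in the frame of anvil between 0.01 and 0.04 m and y of die_mid in the frame of anvil between -0.013 and 0.013 m and z of die_mid in the frame of anvil between 0.052 and 0.0585 m and angle between die_mid's own z axis and vertical below 0.06 rad and value of joint gate above 0.047 m and linear speed of die below 0.01 m/s); the robot touches nothing.
It fails at once if the die is forced against the slotted plate or its gate (over 30 N) (contact force between die and plate above 30 N).
It fails at once if another die or thing on the bench is moved by over 25 mm (distance of any of die_blue_mid, die_green_mid, mallet, dye_brown, dye_grey, screwdriver, staple_box from where it was at the start of the episode above 0.025 m).
It also fails if it takes over 72 s, if anything falls off the work surface, if the arm or the gripper's body presses on something with over 40 N, if the wrist force passes 120 N, or if a joint passes its speed limit or range.

### The arm

A 7-joint arm with a two-finger parallel gripper is mounted at the origin on the work surface. World frame = base frame: x ahead of the robot, y to its left, z up, the work surface at z = 0. Lengths are in m, angles in rad, forces in N, time in s.
With the tool pointing down it reaches from about 0.4 to 0.85 m from the base axis. Payload 6.9 kg.
Tool frame: the origin (TCP) lies midway between the tips of the shut fingers; the grasp point (between the pads) lies 19 mm behind it; z points along the fingers, y is the line along which they close (so a half turn about z gives the same grasp; the last joint's range is limited). The gripper opens to 85 mm and grips with 20 to 120 N. Pads are 22 mm wide; open, the fingers measure 114 mm over their backs; the gripper's body (76 mm by 85 mm) begins 54 mm behind the grasp point. The pads swing forward as they close: fully open they stand 13 mm farther back than shut.
Start: joints at [-1.153, 0.507, -0.238, 1.5, 0.126, 1.149, -0.155], TCP at [0.192, 0.595, 0.231] pointing down, gripper open.
Joint ranges: [-3.08, 3.08], [-0.24, 2.05], [-1.43, 1.35], [0, 2.5], [-1.52, 4.66], [0.17, 1.96], [-2.89, 2.89]. Speed limits (rad/s): [2.39, 2.39, 3.14, 3.14, 3.14, 3.14, 3.14].

### API

Orientations are given as a unit quaternion [x, y, z, w].
In Python, from rig import arm gives the robot as it stands.
- The arm moves only by the shell command python3 -m pendant 'ROWS' [FORCE]. ROWS is JSON, a list of rows, each an object of numbers: "wx", "wy", "wz": the turn, a rotation vector about the tool's x, y, z in units of 6 degrees (1.0 is 6 degrees); "dx", "dy", "dz": the shift along the tool's x, y, z in mm; "hand": the closure in counts, from 0 (fully open) to 255 (shut). In form: [{"wx": .., "wy": .., "wz": .., "dx": .., "dy": .., "dz": .., "hand": ..}, ...]. A call has 1 to 12 rows; each row shifts and turns the commanded pose from where the row before left it, along the tool's axes as they then stand; what a row does not reach is not made up. A row lasts 1/12 s, in which the tool goes at most 41.7 mm and 7.16 degrees, less where a joint would pass 70% of its speed; a pose out of reach is approached as far as the arm can. A call is refused whole if a number of a shift passes 41.7 or a number of a turn 1, either way. A call with a gripper value outside its range is refused whole. The fingers move at their own pace and stop on an object; FORCE is the grip in N (left out, the last holds). Time passes only in rows, so rows that do not move let the fingers close. It gives the time, the measured TCP pose, the force, the opening and the grip force at its end, in the units of the state.
- arm.get_state(): the state, without advancing time (a new reading comes with each control period).
- arm.read_camera(name): name is "side" or "top" or "wrist"; returns (picture, depth): 420x560x3 uint8, blue, green, red; 420x560 float32, m along the optical axis (not along the pixel's ray), 0 where there is no reading.
- arm.camera_info(name): a dict with "fx", "fy", "cx", "cy" (pixels), "R" (3x3) and "t" (3): a world point X has camera coordinates R X + t; the wrist camera has in their place "hand_eye" (4x4, takes a point from camera to tool coordinates, whose origin is the TCP and whose axes are the flange's). Camera axes: x right, y down, z forward; pixel columns grow to the right and rows downward; lengths in m; the calibration is good to about 2 mm. A picture is of the moment at which its call begins: read the wrist's pose just before it. camera_info takes no time and is no camera call.
- arm.finish_job(): hands the job in; it is judged then, once.
The state is a dict: "time": time; "qpos": joint angles; "qvel": joint speeds; "effort": joint torques, N m; "tool_pos": TCP position; "tool_rot": TCP orientation; "ft_force": force on the tool from outside, world axes, zero at the start; "moment": the same for the moment, N m; "finger_gap": finger opening in m; "grasp_force": force on a finger pad.
Only numpy, scipy, OpenCV 4.12 (cv2) and the standard library are available. Lean on these libraries where they do the work, as an engineer would, in place of code of your own. Each camera call takes 0.05 s, during which the arm holds its last target. There are 200 camera calls.

## Working session

There is one attempt and no reset: what is moved stays moved. The work goes in short steps, Python scripts to look and compute and a shell command to move; the robot and the scene stay as the last step left them, time stands still between calls to the robot, and variables do not carry over. Pictures are saved under pics/ and viewed, at most 10 in all, crops included, and the job is handed in when it is done.

```bash
mkdir -p pics; ls
python3 - <<'E'
from rig import arm
import cv2,numpy as np
s=arm.get_state();print(s)
ims=[]
for n in("top","side"):
    p,d=arm.read_camera(n);i=arm.camera_info(n);print(n,i)
    cv2.imwrite(f"pics/{n}0.png",p);np.save(f"pics/{n}0.npy",d)
E
```

```text
pics
{'time': 0.0, 'qpos': array([-1.15251351,  0.50833595, -0.23752995,  1.50114081,  0.12570402,
        1.1488743 , -0.15479343]), 'qvel': array([-3.68330193e-04, -3.95373145e-04,  1.30791240e-03, -1.03200422e-03,
        1.92715294e-04,  1.02677707e-03,  1.75657153e-05]), 'effort': array([-6.64461404e-04, -6.20613384e+01, -2.18713425e+00, -2.49678594e+01,
        1.26358421e-02,  1.12940880e-02, -8.59265811e-06]), 'tool_pos': array([0.19223566, 0.59417854, 0.23042826]), 'tool_rot': array([ 1.55739327e-01,  9.87797793e-01, -8.75693140e-04, -1.21932930e-04]), 'ft_force': array([ 0.54252937, -1.14840415, -0.12262224]), 'moment': array([ 0.01175496,  0.05987022, -0.00549033]), 'grasp_force': 0.0, 'finger_gap': 0.08535443152940923}
top {'fx': 466.7680602168031, 'fy': 466.7680602168031, 'cx': 276.82410765905945, 'cy': 217.4174148953312, 'R': array([[-0.01397794, -0.99964353, -0.02274727],
       [-0.98648723,  0.01750085, -0.16290079],
       [ 0.16324082,  0.02016288, -0.9863802 ]]), 't': array([0.01683775, 0.60251891, 1.31592953])}
side {'fx': 501.6631250567702, 'fy': 501.6631250567702, 'cx': 278.20551655484763, 'cy': 209.88170965793333, 'R': array([[ 0.74659072, -0.66523335, -0.00817854],
       [-0.39938897, -0.43833448, -0.80520266],
       [ 0.53206273,  0.60442326, -0.59294332]]), 't': array([-0.43539069,  0.26690498,  1.15687172])}
```

View pics/top0.png

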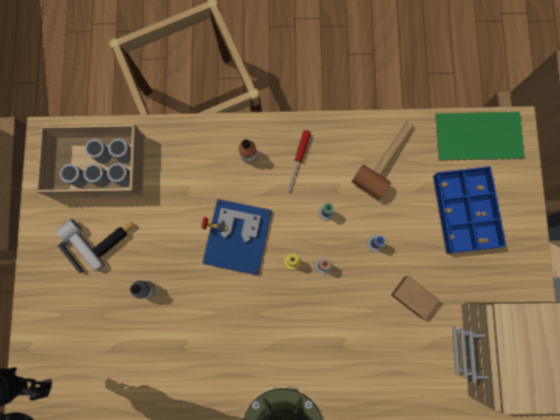

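View pics/side0.png

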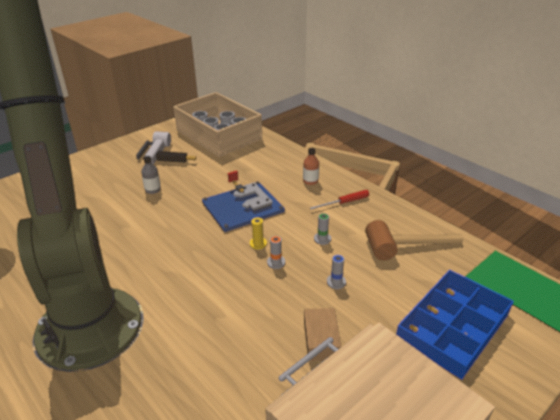

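The top view shows the orange die at about (324,266), with the yellow decoy next to it at (293,261). The anvil is at about (238,237), mouth facing down in the image, and its red tab is at (206,223). Next I'll measure them.

```bash
cat > h.py <<'E'
import numpy as np,cv2
from rig import arm
from scipy.spatial.transform import Rotation as Ro
def ray(i,u,v,z):
    R,t=i['R'],i['t'];C=-R.T@t
    d=R.T@np.array([(u-i['cx'])/i['fx'],(v-i['cy'])/i['fy'],1.]);return C+d*(z-C[2])/d[2]
def wristinfo(s):
    i=dict(arm.camera_info("wrist"));H=np.array(i['hand_eye']);T=np.eye(4)
    T[:3,:3]=Ro.from_quat(s['tool_rot']).as_matrix();T[:3,3]=s['tool_pos'];M=np.linalg.inv(T@H)
    i['R'],i['t']=M[:3,:3],M[:3,3];return i
def cloud(i,d):
    v,u=np.mgrid[:d.shape[0],:d.shape[1]]
    c=np.stack([(u-i['cx'])/i['fx']*d,(v-i['cy'])/i['fy']*d,d],-1)
    return (c-i['t'])@i['R']
def blobs(m,n=15):
    k,l,st,c=cv2.connectedComponentsWithStats(m.astype(np.uint8))
    return [(l==j,st[j],c[j]) for j in range(1,k) if st[j][4]>=n]
E
python3 - <<'E'
from h import *
for n in("top","side"):
    p=cv2.imread(f"pics/{n}0.png");d=np.load(f"pics/{n}0.npy");i=arm.camera_info(n);X=cloud(i,d)
    hsv=cv2.cvtColor(p,cv2.COLOR_BGR2HSV);H,S,V=cv2.split(hsv)
    for nm,m in dict(orange=(H>3)&(H<14)&(S>140)&(V>100),yellow=(H>22)&(H<34)&(S>170)&(V>120),red=((H<4)|(H>174))&(S>170)&(V>70),blue=(H>100)&(H<125)&(S>140)&(V>50),green=(H>50)&(H<90)&(S>100)).items():
        for b,st,c in blobs(m,8):
            q=X[b]; q=q[q[:,2]>-.1]
            if len(q) and abs(np.median(q[:,2]))<.15:print(n,nm,st,c.round(1),np.median(q,0).round(3),q[:,2].max().round(3))
    if n=="top":
        b=max((b for b in blobs((H>100)&(H<125)&(S>140)&(V>50)) if 200<b[2][0]<290),key=lambda b:b[1][4])[0]
        hull=cv2.convexHull(np.argwhere(b)[:,::-1].astype(np.int32))
        r=cv2.boxPoints(cv2.minAreaRect(hull));W=np.array([ray(i,*c,.015) for c in r]);print(W.round(4),np.linalg.norm(W-np.roll(W,1,0),axis=1))
        # depth check: plate points
        z=X[...,2]; 
        a=p[190:290,190:400];cv2.imwrite("pics/c.png",cv2.resize(a,None,fx=3.8,fy=3.8,interpolation=cv2.INTER_CUBIC))
E
```

```text
top orange [296 130  15  27  38] [301.7 140.2] [ 0.848 -0.07   0.025] 0.028
top orange [240 145   9  10  45] [243.1 150.8] [0.793 0.102 0.088] 0.1
top orange [355 166  34  30 469] [371.7 180.7] [ 0.704 -0.272  0.063] 1.397
top orange [201 217   6  12  16] [203.  221.8] [0.591 0.221 0.071] 0.075
top orange [321 260   8   8  31] [324.9 263.6] [ 0.463 -0.127  0.081] 0.087
top red [296 131  14  30 182] [302.6 145.2] [ 0.829 -0.075  0.026] 0.034
top red [203 218   4  10  28] [204.2 222.3] [0.589 0.217 0.07 ] 0.076
top blue [ 435  167   70   86 4356] [468.9 209.7] [ 0.622 -0.56   0.008] 1.397
top blue [ 205  201   65   72 2380] [236.9 242.6] [0.524 0.128 0.016] 1.397
top blue [377 237   6   7  19] [379.4 240.4] [ 0.525 -0.28   0.083] 0.087
top green [ 436  112   88   48 3853] [479.3 135.6] [ 0.853 -0.618  0.007] 1.397
top green [325 204   7   7  24] [327.9 207.4] [ 0.623 -0.14   0.083] 0.089
[[0.4773 0.227  0.015 ]
 [0.6677 0.1881 0.015 ]
 [0.6296 0.0271 0.015 ]
 [0.4414 0.0692 0.015 ]] [0.161895   0.1942708  0.16544911 0.19292443]
side orange [304 155  14  14 144] [310.7 162.2] [0.792 0.0
[... 154 characters left out ...]
0.019] 0.897
side orange [367 221  29  38 597] [380.6 237.7] [ 0.69  -0.288  0.059] 0.897
side orange [271 236   9   6  31] [275.2 238.7] [ 0.459 -0.128  0.081] 0.085
side orange [271 254  10   5  37] [275.5 256.3] [ 0.453 -0.137  0.032] 0.04
side yellow [250 219  16  30 256] [257.2 235.4] [ 0.466 -0.046  0.035] 0.897
side red [229 172   7   4   9] [232.  173.6] [0.583 0.214 0.066] 0.07
side red [342 191  26  10  75] [354.8 195.2] [ 0.826 -0.082  0.022] 0.028
side blue [ 398  272  115  106 6469] [455.9 322.2] [ 0.622 -0.568  0.018] 0.897
side green [319 232   8   3  12] [322.4 233.1] [ 0.611 -0.151  0.03 ] 0.033
side green [ 466  251   94   80 3454] [520.6 286.9] [ 0.841 -0.606  0.007] 0.897
```

View pics/c.png

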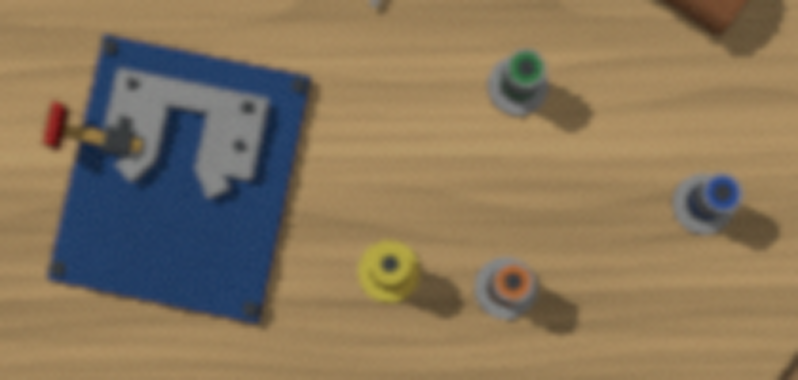

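```bash
python3 -m pendant '[{"dx":-33,"dy":-23},{"dx":-33,"dy":-23},{"dx":-33,"dy":-23},{"dx":-33,"dy":-23},{"dx":-33,"dy":-23},{"dx":-33,"dy":-23},{"dx":-33,"dy":-23},{"dx":-33,"dy":-23},{"dx":-33,"dy":-23},{"dx":-33,"dy":-23},{"dx":-33,"dy":-23},{"dx":-33,"dy":-23}]'
python3 -m pendant '[{"wz":-1},{"hand":0},{"hand":0},{"hand":0}]'
python3 - <<'E'
from h import *
s=arm.get_state();p,d=arm.read_camera("wrist");i=wristinfo(s)
print(np.array(i['hand_eye']).round(3),i['fx'],s['tool_pos'],Ro.from_quat(s['tool_rot']).as_matrix().round(3))
cv2.imwrite("pics/w1.png",p);np.save("pics/w1.npy",d);np.savez("pics/w1.npz",R=i['R'],t=i['t'])
E
```

```text
[[ 0.    -0.958 -0.287  0.073]
 [ 1.    -0.     0.001  0.   ]
 [-0.001 -0.287  0.958 -0.143]
 [ 0.     0.     0.     1.   ]] 298.68933264147296 [0.19225665 0.59423918 0.23051903] [[-0.951  0.308 -0.   ]
 [ 0.308  0.951 -0.002]
 [-0.    -0.002 -1.   ]]invalid input at $[0]: expected keys wx, wy, wz, dx, dy, dz, hand
invalid input at $[0]: expected keys wx, wy, wz, dx, dy, dz, hand
```

View pics/w1.png

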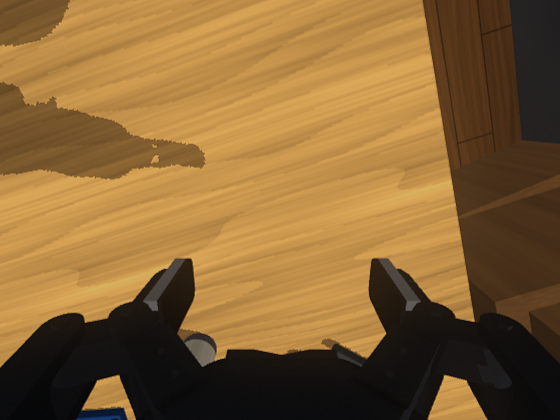

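The picture shows only the bench under the start pose, because the move was refused: every row needs all its keys.

```bash
python3 -m pendant '[{"wx":0,"wy":0,"wz":0,"dx":-35,"dy":-20,"dz":0,"hand":0},{"wx":0,"wy":0,"wz":0,"dx":-35,"dy":-20,"dz":0,"hand":0},{"wx":0,"wy":0,"wz":0,"dx":-35,"dy":-20,"dz":0,"hand":0},{"wx":0,"wy":0,"wz":0,"dx":-35,"dy":-20,"dz":0,"hand":0},{"wx":0,"wy":0,"wz":0,"dx":-35,"dy":-20,"dz":0,"hand":0},{"wx":0,"wy":0,"wz":0,"dx":-35,"dy":-20,"dz":0,"hand":0},{"wx":0,"wy":0,"wz":0,"dx":-35,"dy":-20,"dz":0,"hand":0},{"wx":0,"wy":0,"wz":0,"dx":-35,"dy":-20,"dz":0,"hand":0},{"wx":0,"wy":0,"wz":0,"dx":-35,"dy":-20,"dz":0,"hand":0},{"wx":0,"wy":0,"wz":0,"dx":-35,"dy":-20,"dz":0,"hand":0},{"wx":0,"wy":0,"wz":0,"dx":-35,"dy":-20,"dz":0,"hand":0},{"wx":0,"wy":0,"wz":0,"dx":-35,"dy":-20,"dz":0,"hand":0}]'
python3 -m pendant '[{"wx":0,"wy":0,"wz":0,"dx":-35,"dy":-20,"dz":0,"hand":0},{"wx":0,"wy":0,"wz":0,"dx":-35,"dy":-20,"dz":0,"hand":0},{"wx":0,"wy":0,"wz":0,"dx":-35,"dy":-20,"dz":0,"hand":0},{"wx":0,"wy":0,"wz":-1,"dx":-35,"dy":-20,"dz":0,"hand":0},{"wx":0,"wy":0,"wz":0,"dx":0,"dy":0,"dz":0,"hand":0},{"wx":0,"wy":0,"wz":0,"dx":0,"dy":0,"dz":0,"hand":0},{"wx":0,"wy":0,"wz":0,"dx":0,"dy":0,"dz":0,"hand":0}]'
python3 - <<'E'
from h import *
s=arm.get_state();p,d=arm.read_camera("wrist");i=wristinfo(s)
print(s['tool_pos'],Ro.from_quat(s['tool_rot']).as_matrix().round(3))
cv2.imwrite("pics/w2.png",p);np.save("pics/w2.npy",d);np.savez("pics/w2.npz",R=i['R'],t=i['t'])
E
```

```text
time: 1.15
tool_pos: [0.519, 0.2353, 0.2312]
tool_rot: [0.156, 0.988, -0.0, -0.0]
ft_force: [0.1, 0.5, 0.6]
finger_gap: 0.0853
grasp_force: 0.0
time: 1.73
tool_pos: [0.6262, 0.1181, 0.2307]
tool_rot: [0.104, 0.995, 0.0, -0.001]
ft_force: [-0.3, 0.4, 0.4]
finger_gap: 0.0855
grasp_force: 0.0
[0.62623583 0.11814525 0.23069841] [[-0.978  0.208 -0.001]
 [ 0.208  0.978  0.001]
 [ 0.002  0.    -1.   ]]
```

View pics/w2.png

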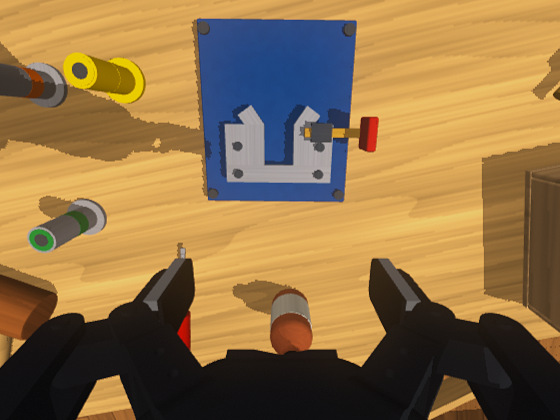

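The wrist view shows the plate clearly: slot edges at u≈265 and 294, end at v≈165, mouth at v≈107. The red tab is at (369,134) and the bed corners run from (197,19) to (356,19), (345,201) and (208,200). The orange die is at the left edge, near (45,85).

Run:
```python
from h import *
p=cv2.imread("pics/w2.png");d=np.load("pics/w2.npy");i=dict(arm.camera_info("wrist"));f=np.load("pics/w2.npz");i['R'],i['t']=f['R'],f['t']
H,S,V=cv2.split(cv2.cvtColor(p,cv2.COLOR_BGR2HSV));X=cloud(i,d)
blue=(H>100)&(H<125)&(S>140)&(V>40);blue[:,400:]=0;blue[:, :185]=0;blue[210:]=0
pts=np.argwhere(blue)[:,::-1].astype(np.int32)
def line(f,rng,ax):
    P=np.array([ray(i,*f(r),.015) for r in rng]);v=cv2.fitLine(P[:,:2].astype(np.float32),cv2.DIST_HUBER,0,.01,.01).ravel();return v
def hx(v,lo):
    u=np.flatnonzero(blue[v]);return (u.min()-.5 if lo else u.max()+.5,v)
def vy(u,lo):
    v=np.flatnonzero(blue[:,u]);return (u,v.min()-.5 if lo else v.max()+.5)
L=line(lambda v:hx(v,1),range(40,190),0);Rr=line(lambda v:hx(v,0),list(range(40,110))+list(range(160,190)),0)
T=line(lambda u:vy(u,1),range(215,340),0);B=line(lambda u:vy(u,0),range(225,330),0)
def inter(a,b):
    s=np.linalg.solve(np.array([a[:2],-b[:2]]).T,b[2:]-a[2:]);return a[2:]+s[0]*a[:2]
C=np.array([inter(L,T),inter(Rr,T),inter(Rr,B),inter(L,B)]);print(C.round(4),np.linalg.norm(C-np.roll(C,1,0),axis=1).round(4))
for l in(L,Rr,T,B):print(np.degrees(np.arctan(l[1]/l[0])).round(2))
xd=(C[3]+C[2]-C[0]-C[1]);xd/=np.linalg.norm(xd);yd=np.array([-xd[1],xd[0]])
org=C.mean(0)+.005*xd;print("yaw",np.degrees(np.arctan2(xd[1],xd[0])),"org",org)
A=lambda P:np.array([(P[:2]-org)@xd,(P[:2]-org)@yd])*1000
for v in range(112,164,5):
    b=np.flatnonzero(blue[v,225:335])+225;b=b[(b>250)&(b<312)]
    if len(b):print(v,A(ray(i,b.min()-.5,v,.032)).round(1),A(ray(i,b.max()+.5,v,.032)).round(1))
for u in(272,278,284):
    b=np.flatnonzero(blue[100:180,u])+100;print("end",u,A(ray(i,u,b.max()+.5,.032)).round(1))
g=(S<60)&(V>90);g[:, :220]=0;g[:,335:]=0;g[190:]=0;g[:95]=0
a=np.argwhere(g);print("plate px",a.min(0),a.max(0),"z",np.median(X[g],0))
red=((H<5)|(H>174))&(S>150)&(V>70);red[:,:340]=0;red[:,400:]=0;red[160:]=0
q=X[red];q=q[abs(q[:,2]-.07)<.02];print("tab",np.median(q,0),q.min(0),q.max(0));print([A(x).round(1) for x in(q.min(0),q.max(0))]);top=q[q[:,2]>.066];print(A(np.median(top,0)),len(top))
print("bedz",np.median(X[blue],0))
z=X[...,2];w=(z>.072)&(z<.088)
ti=arm.camera_info("top");si=arm.camera_info("side")
print("orange top",ray(ti,324.9,263.6,.08),ray(si,275.2,238.7,.08),"yellow",ray(ti,293,259.5,.08))
```

```text
[[0.4389 0.0673]
 [0.4753 0.2309]
 [0.6679 0.1877]
 [0.6308 0.0245]] [0.1967 0.1676 0.1974 0.1673]
-12.56
-12.65
77.45
77.19
yaw -12.60313 org [0.55809826 0.12647924]
112 [-10.2 -20.8] [-10.7  28.3]
117 [ -5.  -17.6] [-5.4 24. ]
122 [  0.2 -13.2] [-0.1 20.9]
127 [  5.5 -12.2] [ 5.2 18.8]
132 [ 10.9 -12.2] [10.6 18.9]
137 [ 16.3 -12.2] [16. 19.]
142 [ 21.8 -12.2] [21.4 19.1]
147 [ 27.3 -12.3] [27.  18.1]
152 [ 32.9 -12.3] [32.6 18.3]
157 [ 38.5 -12.3] [38.2 18.4]
162 [ 44.2 -12.4] [43.9 18.5]
end 272 [45.8 -3.8]
end 278 [45.7  3.1]
end 284 [44.5  9.9]
plate px [105 224] [182 333] z [0.59359524 0.10829845 0.03246622]
tab [0.58800098 0.21755472 0.07098646] [0.5724175  0.20988262 0.05001094] [0.6046798  0.22477054 0.07310836]
[array([-4.2, 84.5]), array([ 24. , 106.1])]
[ 9.30123542 95.44420195] 297
bedz [0.51907033 0.13033398 0.01550668]
orange top [ 0.46390984 -0.12645863  0.08      ] [ 0.46144508 -0.12608093  0.08      ] yellow [ 0.47680267 -0.03720037  0.08      ]
```

```bash
python3 -m pendant '[{"wx":0,"wy":0,"wz":0.1,"dx":13.7,"dy":-34,"dz":0,"hand":90},{"wx":0,"wy":0,"wz":0,"dx":13.7,"dy":-34,"dz":0,"hand":90},{"wx":0,"wy":0,"wz":0,"dx":13.7,"dy":-34,"dz":0,"hand":90},{"wx":0,"wy":0,"wz":0,"dx":13.7,"dy":-34,"dz":0,"hand":90},{"wx":0,"wy":0,"wz":0,"dx":13.7,"dy":-34,"dz":0,"hand":90},{"wx":0,"wy":0,"wz":0,"dx":13.7,"dy":-34,"dz":0,"hand":90},{"wx":0,"wy":0,"wz":0,"dx":13.7,"dy":-34,"dz":0,"hand":90},{"wx":0,"wy":0,"wz":0,"dx":13.7,"dy":-34,"dz":0,"hand":90},{"wx":0,"wy":0,"wz":0,"dx":0,"dy":0,"dz":35,"hand":90},{"wx":0,"wy":0,"wz":0,"dx":0,"dy":0,"dz":35,"hand":90},{"wx":0,"wy":0,"wz":0,"dx":0,"dy":0,"dz":0,"hand":90},{"wx":0,"wy":0,"wz":0,"dx":0,"dy":0,"dz":0,"hand":90}]'
python3 - <<'E'
from h import *
s=arm.get_state();p,d=arm.read_camera("wrist");i=wristinfo(s);X=cloud(i,d)
R=Ro.from_quat(s['tool_rot']).as_matrix()
H,S,V=cv2.split(cv2.cvtColor(p,cv2.COLOR_BGR2HSV))
m=(H>3)&(H<15)&(S>140)&(V>60)
for b,st,c in blobs(m&(abs(X[...,2]-.08)<.008),30):print(st,c,ray(i,*c,.08),((ray(i,*c,.08)-s['tool_pos'])@R*1000).round(1))
cv2.imwrite("pics/w3.png",p)
E
```

```text
time: 2.78
tool_pos: [0.4601, -0.1224, 0.161]
tool_rot: [0.108, 0.994, 0.0, -0.002]
ft_force: [0.9, 0.4, 0.3]
finger_gap: 0.0553
grasp_force: 0.0
[282 205  11  28  32] [288.65625 218.5625 ] [ 0.46492855 -0.11728747  0.08      ] [-3.9  6.  81. ]
[268 211  19  18  46] [275.13043478 220.63043478] [ 0.46431475 -0.12812842  0.08      ] [-5.6 -4.7 81. ]
```

View pics/w3.png

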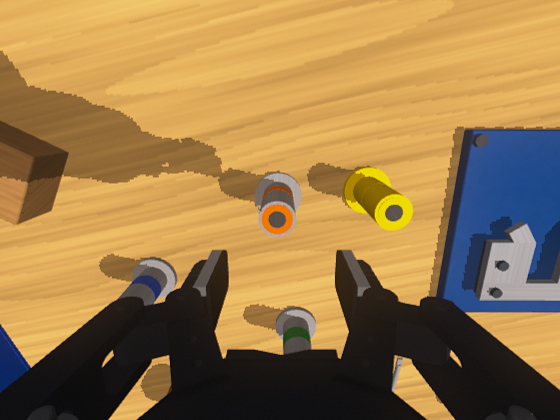

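The orange die's top is at (277,218), about 4 mm off the tool centre. The yellow one at (393,212) leaves room for the fingers.

```bash
python3 -m pendant '[{"wx":0,"wy":0,"wz":0,"dx":-4,"dy":-3,"dz":20,"hand":90},{"wx":0,"wy":0,"wz":0,"dx":0,"dy":0,"dz":30,"hand":90},{"wx":0,"wy":0,"wz":0,"dx":0,"dy":0,"dz":30,"hand":90},{"wx":0,"wy":0,"wz":0,"dx":0,"dy":0,"dz":25,"hand":90},{"wx":0,"wy":0,"wz":0,"dx":0,"dy":0,"dz":16,"hand":90},{"wx":0,"wy":0,"wz":0,"dx":0,"dy":0,"dz":0,"hand":90},{"wx":0,"wy":0,"wz":0,"dx":0,"dy":0,"dz":0,"hand":150},{"wx":0,"wy":0,"wz":0,"dx":0,"dy":0,"dz":0,"hand":200},{"wx":0,"wy":0,"wz":0,"dx":0,"dy":0,"dz":0,"hand":220},{"wx":0,"wy":0,"wz":0,"dx":0,"dy":0,"dz":0,"hand":220},{"wx":0,"wy":0,"wz":0,"dx":0,"dy":0,"dz":0,"hand":220}]' 40
```

```text
time: 3.75
tool_pos: [0.466, -0.1277, 0.0422]
tool_rot: [0.109, 0.994, -0.0, 0.002]
ft_force: [-0.3, 2.0, 8.6]
finger_gap: 0.0289
grasp_force: 39.6
```

```bash
python3 -m pendant '[{"wx":0,"wy":0,"wz":0,"dx":0,"dy":0,"dz":-15,"hand":220},{"wx":0,"wy":0,"wz":0,"dx":0,"dy":0,"dz":-31,"hand":220},{"wx":0,"wy":0,"wz":0,"dx":0,"dy":0,"dz":-32,"hand":220},{"wx":0,"wy":0,"wz":0,"dx":0,"dy":0,"dz":-32,"hand":220},{"wx":0,"wy":0,"wz":0,"dx":4,"dy":29,"dz":0,"hand":220},{"wx":0,"wy":0,"wz":0,"dx":5,"dy":35,"dz":0,"hand":220},{"wx":0,"wy":0,"wz":0,"dx":5,"dy":35,"dz":0,"hand":220},{"wx":0,"wy":0,"wz":0,"dx":5,"dy":35,"dz":0,"hand":220},{"wx":0,"wy":0,"wz":0,"dx":5,"dy":35,"dz":0,"hand":220},{"wx":0,"wy":0,"wz":0,"dx":5,"dy":35,"dz":0,"hand":220},{"wx":0,"wy":0,"wz":0,"dx":5,"dy":35,"dz":0,"hand":220},{"wx":0,"wy":0,"wz":0,"dx":3,"dy":30,"dz":0,"hand":220}]'
python3 -m pendant '[{"wx":0,"wy":0,"wz":0,"dx":0,"dy":0,"dz":0,"hand":220},{"wx":0,"wy":0,"wz":0,"dx":0,"dy":0,"dz":0,"hand":220},{"wx":0,"wy":0,"wz":0,"dx":0,"dy":0,"dz":0,"hand":220}]'
python3 - <<'E'
from h import *
s=arm.get_state();p,d=arm.read_camera("wrist")
print(s['ft_force'],s['tool_pos'],s['finger_gap'])
R=Ro.from_quat(s['tool_rot']).as_matrix();print(R.round(3))
a=np.radians(-12.6);xd=np.array([np.cos(a),np.sin(a)]);yd=np.array([-xd[1],xd[0]]);r=s['tool_pos'][:2]-[.5581,.1265];print(r@xd,r@yd)
q,_=arm.read_camera("top")
cv2.imwrite("pics/m4.png",np.hstack([cv2.resize(p,(480,360)),cv2.resize(q[180:300,180:285],(315,360),interpolation=cv2.INTER_CUBIC)]))
E
```

```text
time: 4.75
tool_pos: [0.4858, 0.1453, 0.151]
tool_rot: [0.108, 0.994, 0.0, 0.0]
ft_force: [-0.1, -0.2, -4.4]
finger_gap: 0.029
grasp_force: 40.5
time: 5.0
tool_pos: [0.4861, 0.1419, 0.1505]
tool_rot: [0.109, 0.994, -0.001, -0.0]
ft_force: [-0.6, -0.0, -4.7]
finger_gap: 0.0293
grasp_force: 40.9
[-0.59664046 -0.00825427 -4.66782373] [0.48606005 0.14191953 0.15048894] 0.02925884668663726
[[-0.976  0.217 -0.   ]
 [ 0.217  0.976 -0.001]
 [ 0.    -0.001 -1.   ]]
-0.07366865659409298 -0.0006668509686719218
```

View pics/m4.png

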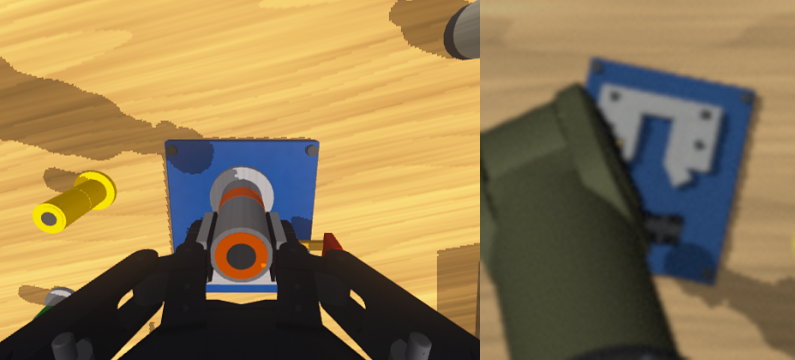

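The wrist half shows the die held upright between the fingers above the front of the bed, its top at about (242,257) in the panel. I'll check the lateral camera bias against the gripped die while lowering it.

```bash
python3 - <<'E'
from h import *
s=arm.get_state();p,d=arm.read_camera("wrist");i=wristinfo(s);print(i['cx'],i['cy'])
H,S,V=cv2.split(cv2.cvtColor(p,cv2.COLOR_BGR2HSV))
m=(H>3)&(H<15)&(S>140)&(V>60);m[:255]=0;m[345:]=0
b,st,c=max(blobs(m,30),key=lambda b:b[1][4]);print(st,c)
e=cv2.minEnclosingCircle(cv2.convexHull(np.argwhere(b)[:,::-1].astype(np.int32)));print(e)
R=Ro.from_quat(s['tool_rot']).as_matrix()
zt=s['tool_pos'][2]-.0422+.08
print(((ray(i,*e[0],zt)-s['tool_pos'])@R*1000).round(1), np.median(cloud(i,d)[b],0),zt)
E
python3 -m pendant '[{"wx":0,"wy":0,"wz":0,"dx":0,"dy":3.5,"dz":20,"hand":220},{"wx":0,"wy":0,"wz":0,"dx":0,"dy":0,"dz":30,"hand":220},{"wx":0,"wy":0,"wz":0,"dx":0,"dy":0,"dz":25,"hand":220},{"wx":0,"wy":0,"wz":0,"dx":0,"dy":0,"dz":10,"hand":220},{"wx":0,"wy":0,"wz":0,"dx":0,"dy":0,"dz":0,"hand":220},{"wx":0,"wy":0,"wz":0,"dx":0,"dy":0,"dz":0,"hand":220}]'
```

```text
281.290168439229 207.0681986881582
[ 251  271   62   55 1829] [280.71077091 297.55768179]
((281.2786865234375, 298.0), 30.867538452148438)
[  2.8   0.1 -37.8] [0.4823019  0.14171201 0.18903175] 0.1882506205904899
time: 5.65
tool_pos: [0.4874, 0.1455, 0.0656]
tool_rot: [0.11, 0.994, -0.0, -0.0]
ft_force: [1.1, -0.1, -3.9]
finger_gap: 0.0291
grasp_force: 40.8
```

```bash
python3 -m pendant '[{"wx":0,"wy":0,"wz":0,"dx":0,"dy":0,"dz":4,"hand":220},{"wx":0,"wy":0,"wz":0,"dx":0,"dy":0,"dz":2,"hand":220},{"wx":0,"wy":0,"wz":0,"dx":0,"dy":0,"dz":1,"hand":220},{"wx":0,"wy":0,"wz":0,"dx":0,"dy":0,"dz":0,"hand":220},{"wx":0,"wy":0,"wz":0,"dx":0,"dy":0,"dz":0,"hand":220}]'
python3 -m pendant '[{"wx":0,"wy":0,"wz":0,"dx":0,"dy":0,"dz":1,"hand":220},{"wx":0,"wy":0,"wz":0,"dx":0,"dy":0,"dz":0,"hand":220},{"wx":0,"wy":0,"wz":0,"dx":0,"dy":0,"dz":0,"hand":220}]'
```

```text
time: 6.07
tool_pos: [0.4875, 0.1462, 0.0587]
tool_rot: [0.109, 0.994, 0.0, 0.0]
ft_force: [-0.5, 0.3, -4.2]
finger_gap: 0.0293
grasp_force: 40.9
time: 6.32
tool_pos: [0.4873, 0.1462, 0.0573]
tool_rot: [0.109, 0.994, 0.0, 0.0]
ft_force: [0.4, -0.6, -4.4]
finger_gap: 0.029
grasp_force: 40.9
```

```bash
for k in 1 2; do :; done; python3 -m pendant '[{"wx":0,"wy":0,"wz":0,"dx":0,"dy":0,"dz":0.7,"hand":220},{"wx":0,"wy":0,"wz":0,"dx":0,"dy":0,"dz":0,"hand":220},{"wx":0,"wy":0,"wz":0,"dx":0,"dy":0,"dz":0,"hand":220}]'
python3 -m pendant '[{"wx":0,"wy":0,"wz":0,"dx":0,"dy":0,"dz":0.5,"hand":220},{"wx":0,"wy":0,"wz":0,"dx":0,"dy":0,"dz":0,"hand":220},{"wx":0,"wy":0,"wz":0,"dx":0,"dy":0,"dz":0,"hand":220}]'
```

```text
time: 6.57
tool_pos: [0.4874, 0.1463, 0.0573]
tool_rot: [0.109, 0.994, 0.0, 0.0]
ft_force: [-2.6, 1.0, 6.3]
finger_gap: 0.0297
grasp_force: 41.8
time: 6.82
tool_pos: [0.4874, 0.1463, 0.0572]
tool_rot: [0.109, 0.994, 0.0, 0.0]
ft_force: [-4.0, -1.3, 11.4]
finger_gap: 0.0289
grasp_force: 42.7
```

```bash
python3 -m pendant '[{"wx":0,"wy":0,"wz":0,"dx":0,"dy":0,"dz":-1,"hand":220},{"wx":0,"wy":0,"wz":0,"dx":0,"dy":0,"dz":0,"hand":130},{"wx":0,"wy":0,"wz":0,"dx":0,"dy":0,"dz":0,"hand":130},{"wx":0,"wy":0,"wz":0,"dx":0,"dy":0,"dz":0,"hand":130},{"wx":0,"wy":0,"wz":0,"dx":2.8,"dy":-0.8,"dz":0,"hand":130},{"wx":0,"wy":0,"wz":0,"dx":0,"dy":0,"dz":0,"hand":130},{"wx":0,"wy":0,"wz":0,"dx":0,"dy":0,"dz":0,"hand":180},{"wx":0,"wy":0,"wz":0,"dx":0,"dy":0,"dz":0,"hand":200},{"wx":0,"wy":0,"wz":0,"dx":0,"dy":0,"dz":0,"hand":200},{"wx":0,"wy":0,"wz":0,"dx":0,"dy":0,"dz":0,"hand":200},{"wx":0,"wy":0,"wz":0,"dx":0,"dy":0,"dz":0,"hand":200}]' 20
cat >> h.py <<'E'
def bed():
    s=arm.get_state();a=np.radians(-12.6);xd=np.array([np.cos(a),np.sin(a)]);yd=np.array([-xd[1],xd[0]])
    r=s['tool_pos'][:2]-[.5581,.1265];f=s['ft_force'][:2]
    print("bed x,y mm",(r@xd*1e3).round(1),(r@yd*1e3).round(1),"z",(s['tool_pos'][2]*1e3).round(1),"f bed",(f@xd).round(1),(f@yd).round(1),s['ft_force'][2].round(1),"mom",s['moment'].round(2))
E
python3 -c "from h import *;bed()"
```

```text
time: 7.73
tool_pos: [0.4844, 0.1462, 0.0571]
tool_rot: [0.109, 0.994, 0.0, 0.0]
ft_force: [0.1, 1.8, 0.3]
finger_gap: 0.0295
grasp_force: 25.0
bed x,y mm -76.2 3.1 z 57.1 f bed -0.3 1.7 0.3 mom [0.3  0.08 0.03]
```

```bash
python3 -m pendant '[{"wx":0,"wy":0,"wz":0,"dx":-5,"dy":0,"dz":0,"hand":200},{"wx":0,"wy":0,"wz":0,"dx":-8,"dy":0,"dz":0,"hand":200},{"wx":0,"wy":0,"wz":0,"dx":-8,"dy":0,"dz":0,"hand":200},{"wx":0,"wy":0,"wz":0,"dx":-8,"dy":0,"dz":0,"hand":200},{"wx":0,"wy":0,"wz":0,"dx":-8,"dy":0,"dz":0,"hand":200},{"wx":0,"wy":0,"wz":0,"dx":-8,"dy":0,"dz":0,"hand":200},{"wx":0,"wy":0,"wz":0,"dx":-5,"dy":0,"dz":0,"hand":200},{"wx":0,"wy":0,"wz":0,"dx":0,"dy":0,"dz":0,"hand":200},{"wx":0,"wy":0,"wz":0,"dx":0,"dy":0,"dz":0,"hand":200}]'
python3 -c "from h import *;bed()"
```

```text
time: 8.48
tool_pos: [0.5339, 0.1345, 0.057]
tool_rot: [0.109, 0.994, -0.0, 0.001]
ft_force: [-0.0, -1.5, -0.1]
finger_gap: 0.0295
grasp_force: 24.6
bed x,y mm -25.3 2.6 z 57.0 f bed 0.3 -1.5 -0.1 mom [-0.19  0.09  0.04]
```

```bash
python3 -m pendant '[{"wx":0,"wy":0,"wz":0,"dx":-3,"dy":0.4,"dz":0,"hand":200},{"wx":0,"wy":0,"wz":0,"dx":-3,"dy":0,"dz":0,"hand":200},{"wx":0,"wy":0,"wz":0,"dx":-3,"dy":0,"dz":0,"hand":200},{"wx":0,"wy":0,"wz":0,"dx":-3,"dy":0,"dz":0,"hand":200},{"wx":0,"wy":0,"wz":0,"dx":-3,"dy":0,"dz":0,"hand":200},{"wx":0,"wy":0,"wz":0,"dx":0,"dy":0,"dz":0,"hand":200},{"wx":0,"wy":0,"wz":0,"dx":0,"dy":0,"dz":0,"hand":200}]'
python3 -c "from h import *;bed()"
python3 -m pendant '[{"wx":0,"wy":0,"wz":0,"dx":-2,"dy":0,"dz":0,"hand":200},{"wx":0,"wy":0,"wz":0,"dx":-2,"dy":0,"dz":0,"hand":200},{"wx":0,"wy":0,"wz":0,"dx":-2,"dy":0,"dz":0,"hand":200},{"wx":0,"wy":0,"wz":0,"dx":0,"dy":0,"dz":0,"hand":200},{"wx":0,"wy":0,"wz":0,"dx":0,"dy":0,"dz":0,"hand":200}]'
python3 -c "from h import *;bed()"
```

```text
time: 9.07
tool_pos: [0.5488, 0.1321, 0.0571]
tool_rot: [0.109, 0.994, 0.0, 0.001]
ft_force: [-0.5, 1.3, -2.1]
finger_gap: 0.0296
grasp_force: 24.6
bed x,y mm -10.3 3.5 z 57.1 f bed -0.7 1.1 -2.1 mom [ 0.02  0.01 -0.02]
time: 9.48
tool_pos: [0.5541, 0.1308, 0.0571]
tool_rot: [0.109, 0.994, -0.0, 0.0]
ft_force: [-0.7, -0.4, -1.7]
finger_gap: 0.0297
grasp_force: 24.5
bed x,y mm -4.8 3.3 z 57.1 f bed -0.6 -0.6 -1.7 mom [ 0.05  0.3  -0.02]
```

No contact so far. Continuing in short steps.

```bash
python3 -m pendant '[{"wx":0,"wy":0,"wz":0,"dx":-1.5,"dy":0,"dz":0,"hand":200},{"wx":0,"wy":0,"wz":0,"dx":-1.5,"dy":0,"dz":0,"hand":200},{"wx":0,"wy":0,"wz":0,"dx":-1.5,"dy":0,"dz":0,"hand":200},{"wx":0,"wy":0,"wz":0,"dx":-1.5,"dy":0,"dz":0,"hand":200},{"wx":0,"wy":0,"wz":0,"dx":0,"dy":0,"dz":0,"hand":200}]'
python3 -c "from h import *;bed()"
python3 -m pendant '[{"wx":0,"wy":0,"wz":0,"dx":-1.5,"dy":0,"dz":0,"hand":200},{"wx":0,"wy":0,"wz":0,"dx":-1.5,"dy":0,"dz":0,"hand":200},{"wx":0,"wy":0,"wz":0,"dx":-1.5,"dy":0,"dz":0,"hand":200},{"wx":0,"wy":0,"wz":0,"dx":-1.5,"dy":0,"dz":0,"hand":200},{"wx":0,"wy":0,"wz":0,"dx":0,"dy":0,"dz":0,"hand":200}]'
python3 -c "from h import *;bed()"
```

```text
time: 9.9
tool_pos: [0.5601, 0.1295, 0.0571]
tool_rot: [0.109, 0.994, 0.0, 0.0]
ft_force: [-1.1, -0.0, -1.0]
finger_gap: 0.0292
grasp_force: 24.5
bed x,y mm 1.3 3.3 z 57.1 f bed -1.0 -0.2 -1.0 mom [0.13 0.41 0.04]
time: 10.32
tool_pos: [0.566, 0.1282, 0.0571]
tool_rot: [0.109, 0.994, 0.0, 0.0]
ft_force: [-0.8, 0.7, -1.6]
finger_gap: 0.0296
grasp_force: 24.5
bed x,y mm 7.3 3.4 z 57.1 f bed -0.9 0.5 -1.6 mom [ 0.06  0.36 -0.04]
```

In the slot with no side force. Going on to x≈24.

```bash
python3 -m pendant '[{"wx":0,"wy":0,"wz":0,"dx":-2,"dy":0,"dz":0,"hand":200},{"wx":0,"wy":0,"wz":0,"dx":-2,"dy":0,"dz":0,"hand":200},{"wx":0,"wy":0,"wz":0,"dx":-2,"dy":0,"dz":0,"hand":200},{"wx":0,"wy":0,"wz":0,"dx":-2,"dy":0,"dz":0,"hand":200},{"wx":0,"wy":0,"wz":0,"dx":0,"dy":0,"dz":0,"hand":200}]'
python3 -c "from h import *;bed()"
python3 -m pendant '[{"wx":0,"wy":0,"wz":0,"dx":-2,"dy":0,"dz":0,"hand":200},{"wx":0,"wy":0,"wz":0,"dx":-2,"dy":0,"dz":0,"hand":200},{"wx":0,"wy":0,"wz":0,"dx":-2,"dy":0,"dz":0,"hand":200},{"wx":0,"wy":0,"wz":0,"dx":-2,"dy":0,"dz":0,"hand":200},{"wx":0,"wy":0,"wz":0,"dx":0,"dy":0,"dz":0,"hand":200}]'
python3 -c "from h import *;bed()"
```

```text
time: 10.73
tool_pos: [0.5728, 0.1266, 0.0568]
tool_rot: [0.109, 0.994, -0.0, -0.001]
ft_force: [-5.2, 0.3, -0.9]
finger_gap: 0.0295
grasp_force: 24.3
bed x,y mm 14.3 3.3 z 56.8 f bed -5.2 -0.8 -0.9 mom [0.17 1.11 0.  ]
time: 11.15
tool_pos: [0.5793, 0.125, 0.056]
tool_rot: [0.109, 0.994, -0.0, -0.002]
ft_force: [-6.1, 1.4, -3.8]
finger_gap: 0.0294
grasp_force: 23.2
bed x,y mm 21.0 3.1 z 56.0 f bed -6.3 0.0 -3.8 mom [ 0.35  1.42 -0.01]
```

Drag appeared at x≈13. I'll check whether the die is slipping or tilting in the grip.

Run:
```python
from h import *
s=arm.get_state();p,d=arm.read_camera("wrist");i=wristinfo(s)
H,S,V=cv2.split(cv2.cvtColor(p,cv2.COLOR_BGR2HSV))
m=(H>3)&(H<15)&(S>140)&(V>60);m[:255]=0;m[345:]=0
b,st,c=max(blobs(m,30),key=lambda b:b[1][4])
e=cv2.minEnclosingCircle(cv2.convexHull(np.argwhere(b)[:,::-1].astype(np.int32)));print(st,e)
R=Ro.from_quat(s['tool_rot']).as_matrix();print(R.round(4))
print(((ray(i,*e[0],.095)-s['tool_pos'])@R*1000).round(1), np.median(cloud(i,d)[b],0))
cv2.imwrite("pics/w5.png",p)
```

```text
[ 431  255   57   31 1155] ((459.0, 263.6428527832031), 29.30366325378418)
[[-9.763e-01  2.165e-01 -4.100e-03]
 [ 2.165e-01  9.763e-01 -4.000e-04]
 [ 3.900e-03 -1.300e-03 -1.000e+00]]
[ 18.8  68.6 -39. ] [0.59755209 0.21211038 0.06971966]
```

View pics/w5.png

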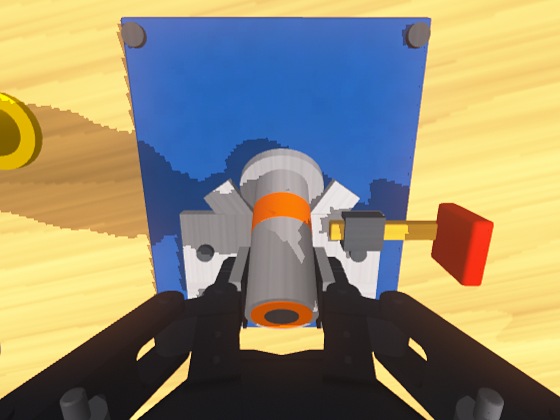

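The die's top is at (282,313) and its flange rear edge at (281,149). It may be leaning forward with the foot lagging, so I'll quantify that.

Run:
```python
from h import *
s=arm.get_state();i=wristinfo(s);R=Ro.from_quat(s['tool_rot']).as_matrix()
t=lambda u,v,z:((ray(i,u,v,z)-s['tool_pos'])@R*1000).round(1)
print("top c",t(282,313,.095),"rear top rim",t(282,301,.095),"front rim",t(282,328,.095),"flange rear",t(281,149,.021),"mouth tips",t(225,180,.032),t(340,180,.032))
p=cv2.imread("pics/w5.png");g=p[135:165,281].tolist();print(g[::3]);print(p[296:334:3,282].tolist());bed()
```

```text
top c [ -3.4   0.4 -39. ] rear top rim [  2.2   0.4 -39. ] front rim [-10.6   0.4 -39. ] flange rear [55.  -0.  35.2] mouth tips [ 38.7 -31.9  24.2] [38.7 33.5 24.1]
[[187, 105, 47], [187, 106, 47], [188, 105, 48], [193, 108, 50], [117, 63, 32], [173, 172, 177], [173, 171, 175], [196, 195, 200], [194, 193, 198], [195, 194, 200]]
[[138, 138, 148], [113, 112, 120], [0, 89, 219], [6, 81, 193], [23, 79, 176], [52, 55, 65], [53, 56, 68], [54, 57, 68], [53, 57, 68], [50, 58, 78], [0, 137, 255], [178, 211, 235], [133, 229, 252]]
bed x,y mm 21.0 3.1 z 56.0 f bed -5.9 -0.3 -4.9 mom [ 0.38  1.37 -0.02]
```

The foot lags by about 30 mm. Pushing at grip height tipped the die forward against bed friction. I'll back off until it stands upright, then release and look.

```bash
python3 -m pendant '[{"wx":0,"wy":0,"wz":0,"dx":4,"dy":0,"dz":0,"hand":200},{"wx":0,"wy":0,"wz":0,"dx":5,"dy":0,"dz":0,"hand":200},{"wx":0,"wy":0,"wz":0,"dx":5,"dy":0,"dz":0,"hand":200},{"wx":0,"wy":0,"wz":0,"dx":5,"dy":0,"dz":0,"hand":200},{"wx":0,"wy":0,"wz":0,"dx":5,"dy":0,"dz":0,"hand":200},{"wx":0,"wy":0,"wz":0,"dx":5,"dy":0,"dz":0,"hand":200},{"wx":0,"wy":0,"wz":0,"dx":5,"dy":0,"dz":0,"hand":200},{"wx":0,"wy":0,"wz":0,"dx":0,"dy":0,"dz":0,"hand":200},{"wx":0,"wy":0,"wz":0,"dx":0,"dy":0,"dz":0,"hand":200}]'
python3 - <<'E'
from h import *
bed()
s=arm.get_state();p,d=arm.read_camera("wrist");i=wristinfo(s);R=Ro.from_quat(s['tool_rot']).as_matrix()
H,S,V=cv2.split(cv2.cvtColor(p,cv2.COLOR_BGR2HSV))
m=(H>3)&(H<15)&(S>140)&(V>60);m[:270]=0;m[345:]=0;m[:,:230]=0;m[:,330:]=0
b=np.argwhere(m);u,v=(b.min(0)+b.max(0))[::-1]/2
print(b.min(0),b.max(0),((ray(i,u,v,.095)-s['tool_pos'])@R*1000).round(1))
g=p[100:220,281].astype(int);w=np.flatnonzero(g[:,2]>130)[0]+100;print("flange rear",w,((ray(i,281,w,.021)-s['tool_pos'])@R*1000).round(1))
cv2.imwrite("pics/w6.png",p)
E
```

```text
time: 11.95
tool_pos: [0.5478, 0.1324, 0.0572]
tool_rot: [0.109, 0.994, 0.0, 0.0]
ft_force: [0.0, -0.1, -4.3]
finger_gap: 0.0296
grasp_force: 23.2
bed x,y mm -11.4 3.5 z 57.2 f bed 0.0 -0.1 -4.3 mom [ 0.   -0.09  0.02]
[300 251] [328 312] [ -4.8   0.2 -37.8]
flange rear 151 [53.7 -0.  36.2]
```

View pics/w6.png

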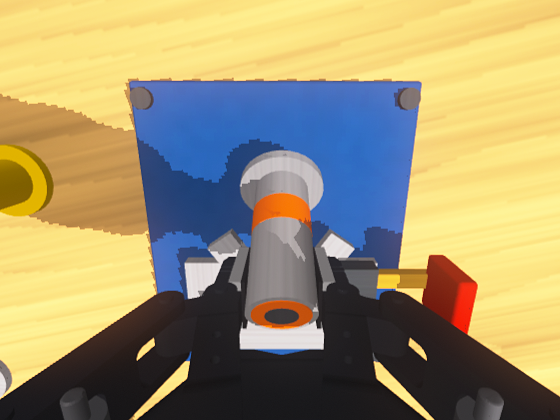

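The die hangs in the grip, leaning about 30° (top at (282,314), flange at (281,180)). I'll raise it, back off and counter-rotate the tool about its y axis to stand it up.

```bash
python3 -m pendant '[{"wx":0,"wy":0,"wz":0,"dx":5,"dy":0,"dz":-10,"hand":200},{"wx":0,"wy":0,"wz":0,"dx":20,"dy":0,"dz":-15,"hand":200},{"wx":0,"wy":0,"wz":0,"dx":20,"dy":0,"dz":-5,"hand":200},{"wx":0,"wy":0,"wz":0,"dx":15,"dy":0,"dz":0,"hand":200},{"wx":0,"wy":-1,"wz":0,"dx":0,"dy":0,"dz":0,"hand":200},{"wx":0,"wy":-1,"wz":0,"dx":0,"dy":0,"dz":0,"hand":200},{"wx":0,"wy":-1,"wz":0,"dx":0,"dy":0,"dz":0,"hand":200},{"wx":0,"wy":-1,"wz":0,"dx":0,"dy":0,"dz":0,"hand":200},{"wx":0,"wy":0,"wz":0,"dx":0,"dy":0,"dz":0,"hand":200},{"wx":0,"wy":0,"wz":0,"dx":0,"dy":0,"dz":0,"hand":200}]'
python3 - <<'E'
from h import *
bed()
s=arm.get_state();R=Ro.from_quat(s['tool_rot']).as_matrix();print(R.round(3))
p,d=arm.read_camera("side");i=arm.camera_info("side")
t=s['tool_pos'];q=i['R']@t+i['t'];u,v=int(i['fx']*q[0]/q[2]+i['cx']),int(i['fy']*q[1]/q[2]+i['cy']);print(u,v)
a=p[v-60:v+60,u-80:u+80];cv2.imwrite("pics/s7.png",cv2.resize(a,None,fx=5,fy=5,interpolation=cv2.INTER_CUBIC))
# vertical direction in the image at the point
q2=i['R']@(t+[0,0,.05])+i['t'];print(i['fx']*q2[0]/q2[2]+i['cx']-u,i['fy']*q2[1]/q2[2]+i['cy']-v)
E
```

```text
time: 12.83
tool_pos: [0.4916, 0.1407, 0.0871]
tool_rot: [0.108, 0.981, -0.025, 0.162]
ft_force: [0.3, 0.7, -3.8]
finger_gap: 0.0291
grasp_force: 23.2
bed x,y mm -68.0 -0.7 z 87.1 f bed 0.2 0.8 -3.8 mom [0.19 0.52 0.06]
[[-0.924  0.221  0.311]
 [ 0.205  0.975 -0.085]
 [-0.322 -0.015 -0.946]]
221 188
-0.3166959546104522 -13.91824478113216
```

View pics/s7.png

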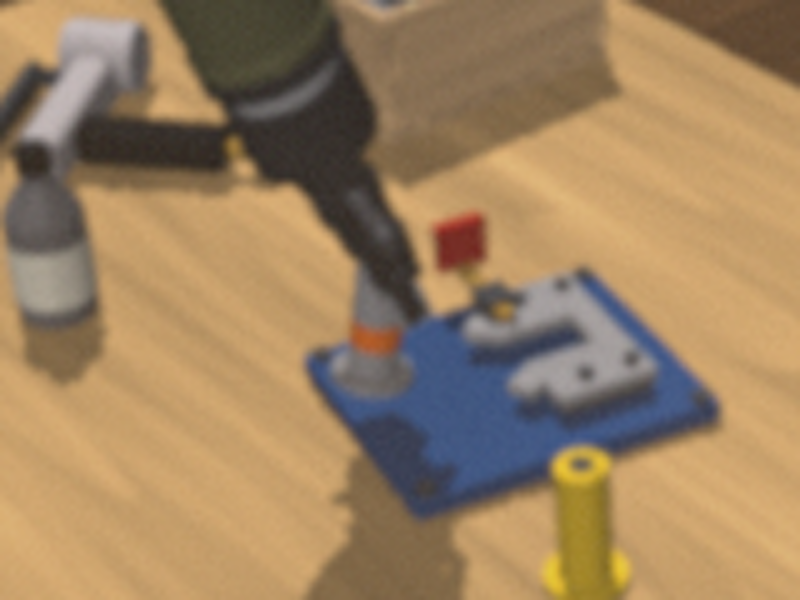

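The side view shows the die nearly upright, with its flange at (376,372) over the front of the bed. I'll measure the remaining tilt by fitting a plane to the top face in wrist depth.

```bash
cat >> h.py <<'E'
def tilt(name=None,mode="in"):
    s=arm.get_state();p,d=arm.read_camera("wrist");i=wristinfo(s);X=cloud(i,d)
    if name:cv2.imwrite(name,p)
    H,S,V=cv2.split(cv2.cvtColor(p,cv2.COLOR_BGR2HSV));a=np.radians(-12.6);xd=np.array([np.cos(a),np.sin(a),0]);yd=np.array([-xd[1],xd[0],0])
    B=np.stack([(X-[.5581,.1265,0])@xd,(X-[.5581,.1265,0])@yd,X[...,2]],-1)*1e3
    m=(H>3)&(H<16)&(S>140)&(V>60)&(d>0)
    for b,st,c in blobs(m,60):
        if c[0]<230 or c[0]>330: continue
        P=B[b];c0=np.median(P,0);P=P[np.linalg.norm(P-c0,axis=1)<25]
        w,v=np.linalg.eigh(np.cov((P-P.mean(0)).T));n=v[:,0]*np.sign(v[2,0]);print(st,c.round(0),"n",n.round(3),"rms",np.sqrt(w[0]).round(2),"mid",((P.min(0)+P.max(0))/2).round(1))
E
python3 -c "
from h import *
bed();tilt()"
```

```text
bed x,y mm -67.1 -0.8 z 87.2 f bed 0.9 -0.6 -4.6 mom [0.17 0.56 0.02]
[ 252  193   60   40 1335] [281. 208.] n [-0.984 -0.021  0.179] rms 2.76 mid [-94.4  -0.9  80.9]
[251 300  62  25 658] [285. 309.] n [0.167 0.014 0.986] rms 0.32 mid [-79.3   0.  127.3]
```

```bash
python3 -m pendant '[{"wx":0,"wy":0,"wz":0,"dx":-14,"dy":4,"dz":4.7,"hand":200},{"wx":0,"wy":-0.9,"wz":0,"dx":0,"dy":0,"dz":0,"hand":200},{"wx":0,"wy":-0.8,"wz":0,"dx":0,"dy":0,"dz":0,"hand":200},{"wx":0,"wy":0,"wz":0,"dx":0,"dy":0,"dz":0,"hand":200},{"wx":0,"wy":0,"wz":0,"dx":0,"dy":0,"dz":0,"hand":200},{"wx":0,"wy":0,"wz":0,"dx":0,"dy":0,"dz":0,"hand":200}]'
python3 -c "
from h import *
bed();tilt();print(Ro.from_quat(arm.get_state()['tool_rot']).as_matrix().round(3))"
```

```text
time: 13.43
tool_pos: [0.5117, 0.1335, 0.0875]
tool_rot: [0.112, 0.974, -0.037, 0.195]
ft_force: [0.3, 0.5, -4.9]
finger_gap: 0.0294
grasp_force: 23.2
bed x,y mm -46.8 -3.3 z 87.5 f bed 0.2 0.5 -4.9 mom [ 0.23  0.65 -0.01]
[ 252  193   60   40 1342] [282. 208.] n [-0.993  0.007  0.116] rms 2.82 mid [-73.9  -3.2  78.7]
[252 300  61  22 548] [287. 308.] n [0.109 0.02  0.994] rms 0.31 mid [-63.6  -1.4 126.8]
[286 346  31   8 130] [300. 349.] n [0.493 0.154 0.856] rms 1.77 mid [234.2  17.2   4.1]
[[-0.898  0.233  0.373]
 [ 0.204  0.972 -0.116]
 [-0.389 -0.028 -0.921]]
```

```bash
python3 -m pendant '[{"wx":0,"wy":-0.6,"wz":0,"dx":0,"dy":6,"dz":0,"hand":200},{"wx":0,"wy":-0.6,"wz":0,"dx":0,"dy":0,"dz":0,"hand":200},{"wx":0,"wy":0,"wz":0,"dx":0,"dy":0,"dz":0,"hand":200},{"wx":0,"wy":0,"wz":0,"dx":5,"dy":0,"dz":10,"hand":200},{"wx":0,"wy":0,"wz":0,"dx":5,"dy":0,"dz":10,"hand":200},{"wx":0,"wy":0,"wz":0,"dx":0,"dy":0,"dz":0,"hand":200},{"wx":0,"wy":0,"wz":0,"dx":0,"dy":0,"dz":0,"hand":200}]'
python3 -c "
from h import *
bed();tilt();print(Ro.from_quat(arm.get_state()['tool_rot']).as_matrix().round(3))"
```

```text
time: 14.07
tool_pos: [0.5138, 0.1317, 0.0657]
tool_rot: [0.112, 0.968, -0.045, 0.222]
ft_force: [0.2, 0.1, -5.3]
finger_gap: 0.0297
grasp_force: 23.2
bed x,y mm -44.4 -4.5 z 65.7 f bed 0.2 0.1 -5.3 mom [0.24 0.8  0.04]
[ 252  193   60   40 1329] [281. 208.] n [-0.999 -0.004  0.051] rms 2.76 mid [-70.8  -4.4  55.4]
[252 300  61  21 497] [288. 308.] n [0.066 0.022 0.998] rms 0.32 mid [-63.3  -2.2 103.8]
[[-0.876  0.237  0.42 ]
 [ 0.197  0.971 -0.137]
 [-0.44  -0.037 -0.897]]
```

```bash
python3 -m pendant '[{"wx":0,"wy":0,"wz":0,"dx":0,"dy":4,"dz":0,"hand":200},{"wx":0,"wy":-0.4,"wz":0,"dx":0,"dy":0,"dz":0,"hand":200},{"wx":0,"wy":0,"wz":0,"dx":0,"dy":3.5,"dz":0,"hand":200},{"wx":0,"wy":0,"wz":0,"dx":2,"dy":0,"dz":4,"hand":200},{"wx":0,"wy":0,"wz":0,"dx":0,"dy":0,"dz":0,"hand":200},{"wx":0,"wy":0,"wz":0,"dx":0,"dy":0,"dz":0,"hand":200}]'
python3 -c "
from h import *
bed();tilt()"
python3 -m pendant '[{"wx":0,"wy":0,"wz":0,"dx":0.9,"dy":0,"dz":1.8,"hand":200},{"wx":0,"wy":0,"wz":0,"dx":0,"dy":0,"dz":0,"hand":200},{"wx":0,"wy":0,"wz":0,"dx":0,"dy":0,"dz":0,"hand":200}]'
```

```text
time: 14.62
tool_pos: [0.5155, 0.1379, 0.0616]
tool_rot: [0.112, 0.965, -0.048, 0.234]
ft_force: [0.5, 0.4, -4.6]
finger_gap: 0.029
grasp_force: 23.2
bed x,y mm -44.1 1.8 z 61.6 f bed 0.4 0.5 -4.6 mom [0.26 0.85 0.06]
[ 252  193   60   39 1331] [281. 208.] n [-1.    -0.005  0.031] rms 2.76 mid [-70.5   2.   50.7]
[252 300  61  21 488] [289. 308.] n [0.033 0.028 0.999] rms 0.31 mid [-63.4   4.3  99.1]
[282 346  34   9 156] [296. 349.] n [0.504 0.204 0.839] rms 1.93 mid [235.2  15.7   4.7]
time: 14.92
tool_pos: [0.5156, 0.1379, 0.0594]
tool_rot: [0.112, 0.964, -0.048, 0.235]
ft_force: [0.1, -0.4, -2.7]
finger_gap: 0.0296
grasp_force: 23.6
```

```bash
python3 -m pendant '[{"wx":0,"wy":0,"wz":0,"dx":0.4,"dy":0,"dz":0.8,"hand":200},{"wx":0,"wy":0,"wz":0,"dx":0,"dy":0,"dz":0,"hand":200},{"wx":0,"wy":0,"wz":0,"dx":0,"dy":0,"dz":0,"hand":200}]'
python3 -m pendant '[{"wx":0,"wy":0,"wz":0,"dx":0,"dy":0,"dz":0,"hand":140},{"wx":0,"wy":0,"wz":0,"dx":0,"dy":0,"dz":0,"hand":100},{"wx":0,"wy":0,"wz":0,"dx":0,"dy":0,"dz":0,"hand":100},{"wx":0,"wy":0,"wz":0,"dx":0,"dy":0,"dz":0,"hand":100}]'
python3 -c "
from h import *
bed();tilt('pics/w8.png')"
```

```text
time: 15.17
tool_pos: [0.5159, 0.1377, 0.0592]
tool_rot: [0.112, 0.964, -0.047, 0.235]
ft_force: [-4.7, 0.2, 8.3]
finger_gap: 0.0297
grasp_force: 24.4
time: 15.5
tool_pos: [0.5155, 0.138, 0.0582]
tool_rot: [0.112, 0.964, -0.048, 0.234]
ft_force: [-0.2, 0.6, 0.1]
finger_gap: 0.0519
grasp_force: 0.0
bed x,y mm -44.1 2.0 z 58.2 f bed -0.3 0.5 0.1 mom [ 0.16  0.49 -0.03]
[ 249  191   60   40 1293] [280. 207.] n [-1.     0.03   0.005] rms 2.75 mid [-71.2   0.8  47.1]
[244 297  61  17 379] [282. 304.] n [ 0.013 -0.014  1.   ] rms 0.33 mid [-68.5   1.1  95.6]
[284 348  23   7  75] [294. 351.] n [0.445 0.235 0.864] rms 1.19 mid [236.2  11.9   3. ]
```

The die stands upright on the bed. Next I'll retreat, bring the tool vertical, shut the fingers and push from behind with the fingertips low on the barrel, so it can't tip.

```bash
python3 -m pendant '[{"wx":0,"wy":0,"wz":0,"dx":0,"dy":0,"dz":-10,"hand":60},{"wx":0,"wy":0,"wz":0,"dx":0,"dy":0,"dz":-30,"hand":60},{"wx":0,"wy":0,"wz":0,"dx":0,"dy":0,"dz":-40,"hand":60},{"wx":0,"wy":0,"wz":0,"dx":0,"dy":0,"dz":-20,"hand":60},{"wx":0,"wy":1,"wz":0,"dx":0,"dy":0,"dz":0,"hand":255},{"wx":0,"wy":1,"wz":0,"dx":0,"dy":0,"dz":0,"hand":255},{"wx":0,"wy":1,"wz":0,"dx":0,"dy":0,"dz":0,"hand":255},{"wx":0,"wy":1,"wz":0,"dx":0,"dy":0,"dz":0,"hand":255},{"wx":0,"wy":0.6,"wz":0,"dx":0,"dy":0,"dz":0,"hand":255},{"wx":0,"wy":0,"wz":0,"dx":0,"dy":0,"dz":0,"hand":255},{"wx":0,"wy":0,"wz":0,"dx":0,"dy":0,"dz":0,"hand":255}]'
python3 - <<'E'
from h import *
bed();s=arm.get_state();R=Ro.from_quat(s['tool_rot']).as_matrix();print(R.round(3))
a=np.radians(-12.6)
D=np.array([[-np.cos(a),-np.sin(a),0],[-np.sin(a),np.cos(a),0],[0,0,-1]]).T
print("turn in tool axes, 6deg units",(np.degrees(Ro.from_matrix(R.T@D).as_rotvec())/6).round(2))
tilt('pics/w9.png')
E
```

```text
time: 16.47
tool_pos: [0.4946, 0.1389, 0.1174]
tool_rot: [0.125, 0.988, -0.041, 0.083]
ft_force: [-0.4, 0.1, 0.1]
finger_gap: -0.0002
grasp_force: 0.0
bed x,y mm -64.7 -1.7 z 117.4 f bed -0.4 -0.0 0.1 mom [0.14 0.19 0.03]
[[-0.955  0.254  0.155]
 [ 0.241  0.965 -0.101]
 [-0.175 -0.059 -0.983]]
turn in tool axes, 6deg units [-0.6   1.67 -0.31]
[271 184  40  23 342] [292. 192.] n [ 0.998 -0.056  0.014] rms 2.76 mid [-71.1   0.9  46.1]
[268 226  32  21 166] [277. 237.] n [-0.006  0.001  1.   ] rms 0.58 mid [-66.5  -1.7  95.7]
```

```bash
python3 -m pendant '[{"wx":0,"wy":0,"wz":0,"dx":0,"dy":0,"dz":-30,"hand":255},{"wx":-0.3,"wy":0.84,"wz":-0.15,"dx":0,"dy":0,"dz":0,"hand":255},{"wx":-0.3,"wy":0.84,"wz":-0.15,"dx":0,"dy":0,"dz":0,"hand":255},{"wx":0,"wy":0,"wz":0,"dx":0,"dy":0,"dz":0,"hand":255},{"wx":0,"wy":0,"wz":0,"dx":0,"dy":0,"dz":0,"hand":255}]'
python3 - <<'E'
from h import *
bed();s=arm.get_state();R=Ro.from_quat(s['tool_rot']).as_matrix()
a=np.radians(-12.6)
D=np.array([[-np.cos(a),-np.sin(a),0],[-np.sin(a),np.cos(a),0],[0,0,-1]]).T
print("turn in tool axes, 6deg units",(np.degrees(Ro.from_matrix(R.T@D).as_rotvec())/6).round(2))
tilt('pics/w9.png')
E
```

```text
time: 16.93
tool_pos: [0.4891, 0.1422, 0.1463]
tool_rot: [0.11, 0.994, -0.001, -0.0]
ft_force: [-0.4, -0.5, -1.0]
finger_gap: 0.0
grasp_force: 0.0
bed x,y mm -70.8 0.3 z 146.3 f bed -0.3 -0.6 -1.0 mom [-0.02  0.06  0.03]
turn in tool axes, 6deg units [-0.02 -0.01  0.  ]
[266 199  33  15 166] [282. 204.] n [0.999 0.017 0.031] rms 2.47 mid [-71.7   0.8  45.2]
[265 224  36  27 196] [280. 237.] n [ 0.007 -0.001  1.   ] rms 0.64 mid [-63.8   1.2  96.4]
```

View pics/w9.png

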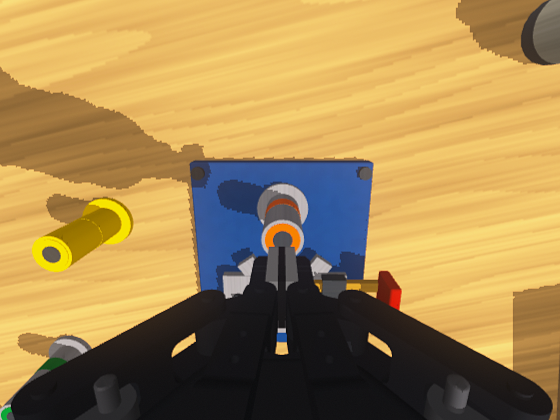

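The die is upright with its top ring at (282,239), axis at bed (-64, 1). That was my 11th viewed picture, one over the limit of 10, so from here I go by numbers only.

```bash
python3 -m pendant '[{"wx":0,"wy":0,"wz":0,"dx":16,"dy":1,"dz":0,"hand":255},{"wx":0,"wy":0,"wz":0,"dx":16,"dy":1,"dz":0,"hand":255},{"wx":0,"wy":0,"wz":0,"dx":0,"dy":0,"dz":0,"hand":255},{"wx":0,"wy":0,"wz":0,"dx":0,"dy":0,"dz":30,"hand":255},{"wx":0,"wy":0,"wz":0,"dx":0,"dy":0,"dz":30,"hand":255},{"wx":0,"wy":0,"wz":0,"dx":0,"dy":0,"dz":30,"hand":255},{"wx":0,"wy":0,"wz":0,"dx":0,"dy":0,"dz":19,"hand":255},{"wx":0,"wy":0,"wz":0,"dx":0,"dy":0,"dz":0,"hand":255},{"wx":0,"wy":0,"wz":0,"dx":0,"dy":0,"dz":0,"hand":255}]'
python3 -c "
from h import *
bed();tilt()"
```

```text
time: 17.73
tool_pos: [0.4568, 0.153, 0.0378]
tool_rot: [0.107, 0.994, -0.0, -0.002]
ft_force: [0.7, 0.6, 0.8]
finger_gap: -0.0002
grasp_force: 0.0
bed x,y mm -104.6 3.7 z 37.8 f bed 0.6 0.7 0.8 mom [-0.03 -0.03  0.02]
```

```bash
python3 -m pendant '[{"wx":0,"wy":0,"wz":0,"dx":-3,"dy":-1,"dz":0.4,"hand":255},{"wx":0,"wy":0,"wz":0,"dx":-3,"dy":0,"dz":0,"hand":255},{"wx":0,"wy":0,"wz":0,"dx":-3,"dy":0,"dz":0,"hand":255},{"wx":0,"wy":0,"wz":0,"dx":-3,"dy":0,"dz":0,"hand":255},{"wx":0,"wy":0,"wz":0,"dx":-3,"dy":0,"dz":0,"hand":255},{"wx":0,"wy":0,"wz":0,"dx":-3,"dy":0,"dz":0,"hand":255},{"wx":0,"wy":0,"wz":0,"dx":-3,"dy":0,"dz":0,"hand":255},{"wx":0,"wy":0,"wz":0,"dx":-3,"dy":0,"dz":0,"hand":255}]'
python3 -c "from h import *;bed()"
python3 -m pendant '[{"wx":0,"wy":0,"wz":0,"dx":-3,"dy":0,"dz":0,"hand":255},{"wx":0,"wy":0,"wz":0,"dx":-3,"dy":0,"dz":0,"hand":255},{"wx":0,"wy":0,"wz":0,"dx":-3,"dy":0,"dz":0,"hand":255},{"wx":0,"wy":0,"wz":0,"dx":-3,"dy":0,"dz":0,"hand":255},{"wx":0,"wy":0,"wz":0,"dx":-3,"dy":0,"dz":0,"hand":255}]'
python3 - <<'E'
from h import *
bed()
p,d=arm.read_camera("top");i=arm.camera_info("top");X=cloud(i,d)
H,S,V=cv2.split(cv2.cvtColor(p,cv2.COLOR_BGR2HSV))
for b,st,c in blobs((H>3)&(H<16)&(S>130)&(V>80),5):
    if 200<c[1]<280 and 180<c[0]<290:print("top",st,c.round(1),np.median(X[b],0).round(3))
tilt()
E
```

```text
time: 18.45
tool_pos: [0.4807, 0.1458, 0.0377]
tool_rot: [0.108, 0.994, 0.0, -0.002]
ft_force: [-3.7, 1.1, 3.4]
finger_gap: 0.0
grasp_force: 1.5
bed x,y mm -79.8 1.9 z 37.7 f bed -3.9 0.3 3.4 mom [0.06 0.92 0.02]
time: 18.87
tool_pos: [0.4964, 0.1428, 0.0377]
tool_rot: [0.108, 0.994, 0.0, -0.001]
ft_force: [-3.6, 0.8, 1.0]
finger_gap: -0.0002
grasp_force: 1.3
bed x,y mm -63.8 2.4 z 37.7 f bed -3.7 0.0 1.0 mom [ 0.11  0.77 -0.05]
top [203 217   4   4  11] [204.2 218.3] [0.598 0.217 0.073]
```

```bash
cat >> h.py <<'E'
def side():
    p,d=arm.read_camera("side");i=arm.camera_info("side");X=cloud(i,d);a=np.radians(-12.6);xd=np.array([np.cos(a),np.sin(a)]);yd=np.array([-xd[1],xd[0]])
    H,S,V=cv2.split(cv2.cvtColor(p,cv2.COLOR_BGR2HSV))
    for b,st,c in blobs((H>3)&(H<16)&(S>120)&(V>80),5):
        if 150<c[1]<230 and 200<c[0]<300:
            q=np.median(X[b],0);r=q[:2]-[.5581,.1265];print("side",st,c.round(1),"bed",(r@xd*1e3).round(1),(r@yd*1e3).round(1),(q[2]*1e3).round(1))
E
python3 -m pendant '[{"wx":0,"wy":0,"wz":0,"dx":-3,"dy":0.5,"dz":0,"hand":255},{"wx":0,"wy":0,"wz":0,"dx":-3,"dy":0,"dz":0,"hand":255},{"wx":0,"wy":0,"wz":0,"dx":-3,"dy":0,"dz":0,"hand":255},{"wx":0,"wy":0,"wz":0,"dx":-3,"dy":0,"dz":0,"hand":255},{"wx":0,"wy":0,"wz":0,"dx":-3,"dy":0,"dz":0,"hand":255},{"wx":0,"wy":0,"wz":0,"dx":-3,"dy":0,"dz":0,"hand":255}]'
python3 -c "from h import *;bed();side()"
```

```text
time: 19.47
tool_pos: [0.5141, 0.1394, 0.0377]
tool_rot: [0.109, 0.994, 0.0, -0.001]
ft_force: [-2.6, 0.6, 1.2]
finger_gap: -0.0002
grasp_force: 1.3
bed x,y mm -45.8 3.0 z 37.7 f bed -2.7 0.0 1.2 mom [0.11 0.73 0.04]
side [235 169   7  14  43] [237.4 175.7] bed -9.1 13.5 94.4
side [233 195   9   5  35] [237.1 197.3] bed -27.3 -10.5 47.8
```

```bash
python3 -m pendant '[{"wx":0,"wy":0,"wz":0,"dx":-2,"dy":0,"dz":0,"hand":255},{"wx":0,"wy":0,"wz":0,"dx":-2,"dy":0,"dz":0,"hand":255},{"wx":0,"wy":0,"wz":0,"dx":-2,"dy":0,"dz":0,"hand":255},{"wx":0,"wy":0,"wz":0,"dx":-2,"dy":0,"dz":0,"hand":255},{"wx":0,"wy":0,"wz":0,"dx":-2,"dy":0,"dz":0,"hand":255},{"wx":0,"wy":0,"wz":0,"dx":-2,"dy":0,"dz":0,"hand":255}]'
python3 -c "from h import *;bed()"
python3 -m pendant '[{"wx":0,"wy":0,"wz":0,"dx":-2,"dy":0,"dz":0,"hand":255},{"wx":0,"wy":0,"wz":0,"dx":-2,"dy":0,"dz":0,"hand":255},{"wx":0,"wy":0,"wz":0,"dx":-1,"dy":0,"dz":0,"hand":255}]'
python3 -c "from h import *;bed();side()"
```

```text
time: 20.02
tool_pos: [0.5257, 0.1368, 0.0377]
tool_rot: [0.109, 0.994, 0.0, -0.001]
ft_force: [-3.9, 1.0, 1.8]
finger_gap: 0.0
grasp_force: 1.3
bed x,y mm -33.9 3.0 z 37.7 f bed -4.0 0.1 1.8 mom [0.13 0.74 0.05]
time: 20.27
tool_pos: [0.5307, 0.1357, 0.0377]
tool_rot: [0.109, 0.994, 0.0, -0.001]
ft_force: [-4.1, 1.3, 2.4]
finger_gap: -0.0002
grasp_force: 1.3
bed x,y mm -28.7 3.0 z 37.7 f bed -4.3 0.4 2.4 mom [ 0.16  0.71 -0.01]
side [242 177   5   4  13] [244.3 178.6] bed 4.8 2.2 97.1
side [238 194   9   5  35] [242.  195.7] bed -10.2 -11.8 49.9
```

```bash
python3 -m pendant '[{"wx":0,"wy":0,"wz":0,"dx":-1.5,"dy":0,"dz":0,"hand":255},{"wx":0,"wy":0,"wz":0,"dx":-1.5,"dy":0,"dz":0,"hand":255},{"wx":0,"wy":0,"wz":0,"dx":-1.5,"dy":0,"dz":0,"hand":255},{"wx":0,"wy":0,"wz":0,"dx":-1.5,"dy":0,"dz":0,"hand":255}]'
python3 -c "from h import *;bed()"
python3 -m pendant '[{"wx":0,"wy":0,"wz":0,"dx":-1.5,"dy":0,"dz":0,"hand":255},{"wx":0,"wy":0,"wz":0,"dx":-1.5,"dy":0,"dz":0,"hand":255},{"wx":0,"wy":0,"wz":0,"dx":-1.5,"dy":0,"dz":0,"hand":255},{"wx":0,"wy":0,"wz":0,"dx":-1.5,"dy":0,"dz":0,"hand":255}]'
python3 -c "from h import *;bed()"
```

```text
time: 20.65
tool_pos: [0.5363, 0.1344, 0.0377]
tool_rot: [0.108, 0.994, 0.0, -0.001]
ft_force: [-3.5, 1.3, 1.8]
finger_gap: -0.0001
grasp_force: 1.3
bed x,y mm -23.0 3.0 z 37.7 f bed -3.7 0.5 1.8 mom [ 0.18  0.79 -0.01]
time: 20.98
tool_pos: [0.5422, 0.1331, 0.0377]
tool_rot: [0.108, 0.994, 0.0, -0.001]
ft_force: [-2.6, 1.0, 3.3]
finger_gap: 0.0002
grasp_force: 1.4
bed x,y mm -17.0 3.0 z 37.7 f bed -2.8 0.4 3.3 mom [ 0.16  0.86 -0.07]
```

Die axis is at about x≈9, in the parallel part of the slot, and the force is plain friction.

```bash
python3 -m pendant '[{"wx":0,"wy":0,"wz":0,"dx":-2,"dy":0,"dz":0,"hand":255},{"wx":0,"wy":0,"wz":0,"dx":-2,"dy":0,"dz":0,"hand":255},{"wx":0,"wy":0,"wz":0,"dx":-2,"dy":0,"dz":0,"hand":255},{"wx":0,"wy":0,"wz":0,"dx":-2,"dy":0,"dz":0,"hand":255}]'
python3 -c "from h import *;bed()"
python3 -m pendant '[{"wx":0,"wy":0,"wz":0,"dx":-2,"dy":0,"dz":0,"hand":255},{"wx":0,"wy":0,"wz":0,"dx":-2,"dy":0,"dz":0,"hand":255},{"wx":0,"wy":0,"wz":0,"dx":-2,"dy":0,"dz":0,"hand":255}]'
python3 -c "from h import *;bed();side()"
```

```text
time: 21.32
tool_pos: [0.5501, 0.1314, 0.0376]
tool_rot: [0.109, 0.994, 0.0, -0.001]
ft_force: [-3.5, 1.9, 2.3]
finger_gap: 0.0003
grasp_force: 1.4
bed x,y mm -8.9 3.0 z 37.6 f bed -3.8 1.1 2.3 mom [ 0.1   0.82 -0.01]
time: 21.57
tool_pos: [0.5559, 0.1301, 0.0376]
tool_rot: [0.109, 0.994, 0.0, -0.001]
ft_force: [-4.0, 1.2, 1.6]
finger_gap: -0.0003
grasp_force: 1.4
bed x,y mm -2.9 3.0 z 37.6 f bed -4.2 0.3 1.6 mom [0.21 0.91 0.03]
side [226 171   9  12  50] [229.5 176.9] bed 0.3 95.0 44.0
side [250 175   5   3  13] [252. 176.] bed 31.2 3.1 97.0
side [246 192   9   4  32] [249.8 193.3] bed 14.8 -9.7 48.9
```

```bash
python3 -m pendant '[{"wx":0,"wy":0,"wz":0,"dx":-1.5,"dy":0,"dz":0,"hand":255},{"wx":0,"wy":0,"wz":0,"dx":-1.5,"dy":0,"dz":0,"hand":255},{"wx":0,"wy":0,"wz":0,"dx":-1,"dy":0,"dz":0,"hand":255},{"wx":0,"wy":0,"wz":0,"dx":-1,"dy":0,"dz":0,"hand":255}]'
for k in 1 2 3; do :; done
python3 -c "from h import *;bed()"
python3 -m pendant '[{"wx":0,"wy":0,"wz":0,"dx":-0.7,"dy":0,"dz":0,"hand":255},{"wx":0,"wy":0,"wz":0,"dx":-0.7,"dy":0,"dz":0,"hand":255}]'
python3 -m pendant '[{"wx":0,"wy":0,"wz":0,"dx":-0.7,"dy":0,"dz":0,"hand":255},{"wx":0,"wy":0,"wz":0,"dx":0,"dy":0,"dz":0,"hand":255}]'
python3 -c "from h import *;bed()"
```

```text
time: 21.95
tool_pos: [0.5608, 0.129, 0.0376]
tool_rot: [0.109, 0.994, 0.0, -0.001]
ft_force: [-4.2, 0.1, 1.9]
finger_gap: 0.0
grasp_force: 1.4
bed x,y mm 2.0 3.0 z 37.6 f bed -4.1 -0.8 1.9 mom [ 0.19  0.88 -0.03]
time: 22.12
tool_pos: [0.562, 0.1287, 0.0376]
tool_rot: [0.109, 0.994, 0.0, -0.001]
ft_force: [-4.5, 0.6, 2.3]
finger_gap: 0.0002
grasp_force: 1.4
time: 22.28
tool_pos: [0.5629, 0.1286, 0.0376]
tool_rot: [0.109, 0.994, 0.0, -0.001]
ft_force: [-4.0, 0.6, 2.2]
finger_gap: 0.0001
grasp_force: 1.2
bed x,y mm 4.2 3.1 z 37.6 f bed -4.0 -0.3 2.2 mom [ 0.15  0.67 -0.02]
```

```bash
python3 -m pendant '[{"wx":0,"wy":0,"wz":0,"dx":-0.7,"dy":0,"dz":0,"hand":255},{"wx":0,"wy":0,"wz":0,"dx":0,"dy":0,"dz":0,"hand":255}]' | grep -E "tool_pos|ft_f"
python3 -m pendant '[{"wx":0,"wy":0,"wz":0,"dx":-0.7,"dy":0,"dz":0,"hand":255},{"wx":0,"wy":0,"wz":0,"dx":0,"dy":0,"dz":0,"hand":255}]' | grep -E "tool_pos|ft_f"
python3 -m pendant '[{"wx":0,"wy":0,"wz":0,"dx":-0.7,"dy":0,"dz":0,"hand":255},{"wx":0,"wy":0,"wz":0,"dx":0,"dy":0,"dz":0,"hand":255}]' | grep -E "tool_pos|ft_f"
python3 -c "from h import *;bed();side()"
```

```text
tool_pos: [0.5635, 0.1284, 0.0376]
ft_force: [-3.9, 0.3, 2.8]
tool_pos: [0.5642, 0.1283, 0.0376]
ft_force: [-4.3, 0.7, 2.3]
tool_pos: [0.5649, 0.1281, 0.0376]
ft_force: [-3.9, 1.5, 2.4]
bed x,y mm 6.3 3.1 z 37.6 f bed -4.2 0.6 2.4 mom [0.12 0.8  0.02]
side [226 170  11  14  79] [230.6 176.4] bed 5.9 95.4 44.2
side [253 174   3   3   8] [254.1 174.9] bed 40.3 7.7 97.7
side [249 191   8   4  30] [252.5 192.4] bed 24.4 -10.3 48.2
```

```bash
python3 -m pendant '[{"wx":0,"wy":0,"wz":0,"dx":-0.7,"dy":0,"dz":0,"hand":255},{"wx":0,"wy":0,"wz":0,"dx":0,"dy":0,"dz":0,"hand":255}]' | grep -E "tool_pos|ft_f"
python3 -m pendant '[{"wx":0,"wy":0,"wz":0,"dx":-0.5,"dy":0,"dz":0,"hand":255},{"wx":0,"wy":0,"wz":0,"dx":0,"dy":0,"dz":0,"hand":255}]' | grep -E "tool_pos|ft_f"
python3 -m pendant '[{"wx":0,"wy":0,"wz":0,"dx":-0.5,"dy":0,"dz":0,"hand":255},{"wx":0,"wy":0,"wz":0,"dx":0,"dy":0,"dz":0,"hand":255}]' | grep -E "tool_pos|ft_f"
python3 -c "from h import *;bed()"
```

```text
tool_pos: [0.5653, 0.1281, 0.0376]
ft_force: [-5.4, 0.7, 1.8]
tool_pos: [0.5654, 0.128, 0.0376]
ft_force: [-6.1, 0.6, 4.3]
tool_pos: [0.5654, 0.128, 0.0376]
ft_force: [-7.3, 1.6, 4.8]
bed x,y mm 6.8 3.1 z 37.6 f bed -7.4 -0.0 4.8 mom [ 0.25  1.46 -0.03]
```

It's against the end stop: motion halted at TCP x=6.8 and the force rose from 4 to 7 N. Next I'll retreat, rise and check.

```bash
python3 -m pendant '[{"wx":0,"wy":0,"wz":0,"dx":6,"dy":0,"dz":0,"hand":255},{"wx":0,"wy":0,"wz":0,"dx":10,"dy":0,"dz":0,"hand":255},{"wx":0,"wy":0,"wz":0,"dx":0,"dy":0,"dz":-30,"hand":255},{"wx":0,"wy":0,"wz":0,"dx":0,"dy":0,"dz":-40,"hand":255},{"wx":0,"wy":0,"wz":0,"dx":-20,"dy":0,"dz":-35,"hand":255},{"wx":0,"wy":0,"wz":0,"dx":-40,"dy":0,"dz":0,"hand":255},{"wx":0,"wy":0,"wz":0,"dx":0,"dy":0,"dz":0,"hand":255},{"wx":0,"wy":0,"wz":0,"dx":0,"dy":0,"dz":0,"hand":255}]'
python3 -c "
from h import *
bed();side();tilt()
s=arm.get_state();p,d=arm.read_camera('wrist');i=wristinfo(s);X=cloud(i,d)
H,S,V=cv2.split(cv2.cvtColor(p,cv2.COLOR_BGR2HSV));a=np.radians(-12.6);xd=np.array([np.cos(a),np.sin(a)]);yd=np.array([-xd[1],xd[0]])
for b,st,c in blobs(((H<4)|(H>174))&(S>150)&(V>60)&(X[...,2]>.03)&(X[...,2]<.09),40):
    q=X[b];r=(q[:,:2]-[.5581,.1265])*1e3;print(st,'tab x',np.percentile(r@xd,[2,50,98]).round(1),'y',np.percentile(r@yd,[2,50,98]).round(1),'z',np.percentile(q[:,2],[2,98]).round(4))
"
```

```text
time: 24.0
tool_pos: [0.6116, 0.117, 0.143]
tool_rot: [0.11, 0.994, 0.001, 0.001]
ft_force: [-0.1, 0.1, -1.0]
finger_gap: 0.0003
grasp_force: 0.0
bed x,y mm 54.3 2.4 z 143.0 f bed -0.2 0.1 -1.0 mom [-0.02  0.01 -0.04]
side [227 169  12  14 116] [232.6 175.7] bed 11.2 93.6 50.2
side [248 174   8   5  28] [251.7 176.5] bed 30.1 3.0 95.8
side [248 191   9   5  32] [252.2 192.8] bed 23.2 -9.3 45.8
[265 165  35  14 111] [282. 169.] n [0.999 0.021 0.039] rms 2.36 mid [21.3  3.4 45.1]
[271 190  22  22  67] [281. 201.] n [-0.019  0.01   1.   ] rms 0.62 mid [31.9  3.1 95.9]
[277 345  11  10  75] [283. 350.] n [0.735 0.667 0.122] rms 0.7 mid [235.1   4.1   7.4]
[402 143  15  43 339] tab x [-3.5 12.2 25.5] y [92.3 95.1 99.1] z [0.0695 0.0724]
```

The die is home and upright at bed (31.7, 3.1), and the gate is open. Next I go to the tab's outer side.

```bash
python3 -m pendant '[{"wx":0,"wy":0,"wz":0,"dx":11,"dy":32,"dz":0,"hand":255},{"wx":0,"wy":0,"wz":0,"dx":11,"dy":34,"dz":0,"hand":255},{"wx":0,"wy":0,"wz":0,"dx":11,"dy":34,"dz":0,"hand":255},{"wx":0,"wy":0,"wz":0,"dx":11,"dy":32,"dz":0,"hand":255},{"wx":0,"wy":0,"wz":0,"dx":0,"dy":0,"dz":0,"hand":255},{"wx":0,"wy":0,"wz":0,"dx":0,"dy":0,"dz":0,"hand":255},{"wx":0,"wy":0,"wz":0,"dx":0,"dy":0,"dz":35,"hand":255},{"wx":0,"wy":0,"wz":0,"dx":0,"dy":0,"dz":35,"hand":255},{"wx":0,"wy":0,"wz":0,"dx":0,"dy":0,"dz":22,"hand":255},{"wx":0,"wy":0,"wz":0,"dx":0,"dy":0,"dz":0,"hand":255},{"wx":0,"wy":0,"wz":0,"dx":0,"dy":0,"dz":0,"hand":255}]'
python3 -c "from h import *;bed()"
```

```text
time: 25.07
tool_pos: [0.5942, 0.255, 0.0499]
tool_rot: [0.109, 0.994, -0.001, -0.002]
ft_force: [0.2, -0.5, 0.6]
finger_gap: 0.0
grasp_force: 0.0
bed x,y mm 7.2 133.3 z 49.9 f bed 0.3 -0.4 0.6 mom [-0.02 -0.05 -0.02]
```

```bash
python3 -m pendant '[{"wx":0,"wy":0,"wz":0,"dx":-1,"dy":-4,"dz":0,"hand":255},{"wx":0,"wy":0,"wz":0,"dx":0,"dy":-4,"dz":0,"hand":255},{"wx":0,"wy":0,"wz":0,"dx":0,"dy":-4,"dz":0,"hand":255},{"wx":0,"wy":0,"wz":0,"dx":0,"dy":-4,"dz":0,"hand":255},{"wx":0,"wy":0,"wz":0,"dx":0,"dy":-4,"dz":0,"hand":255},{"wx":0,"wy":0,"wz":0,"dx":0,"dy":-4,"dz":0,"hand":255},{"wx":0,"wy":0,"wz":0,"dx":0,"dy":-4,"dz":0,"hand":255},{"wx":0,"wy":0,"wz":0,"dx":0,"dy":-4,"dz":0,"hand":255}]'
python3 -c "from h import *;bed()"
python3 -m pendant '[{"wx":0,"wy":0,"wz":0,"dx":0,"dy":-4,"dz":0,"hand":255},{"wx":0,"wy":0,"wz":0,"dx":0,"dy":-4,"dz":0,"hand":255},{"wx":0,"wy":0,"wz":0,"dx":0,"dy":-4,"dz":0,"hand":255},{"wx":0,"wy":0,"wz":0,"dx":0,"dy":-4,"dz":0,"hand":255}]'
python3 -c "from h import *;bed()"
```

```text
time: 25.73
tool_pos: [0.5894, 0.2255, 0.0512]
tool_rot: [0.108, 0.994, 0.001, -0.001]
ft_force: [1.7, 2.4, 1.9]
finger_gap: 0.0003
grasp_force: 1.1
bed x,y mm 8.9 103.5 z 51.2 f bed 1.1 2.7 1.9 mom [ 0.38 -0.25  0.02]
time: 26.07
tool_pos: [0.5855, 0.2093, 0.0507]
tool_rot: [0.108, 0.994, 0.0, -0.001]
ft_force: [1.4, 1.9, 2.3]
finger_gap: 0.0
grasp_force: 1.1
bed x,y mm 8.7 86.8 z 50.7 f bed 1.0 2.1 2.3 mom [ 0.37 -0.16 -0.  ]
```

```bash
python3 -m pendant '[{"wx":0,"wy":0,"wz":0,"dx":0,"dy":-3,"dz":0,"hand":255},{"wx":0,"wy":0,"wz":0,"dx":0,"dy":-3,"dz":0,"hand":255},{"wx":0,"wy":0,"wz":0,"dx":0,"dy":-3,"dz":0,"hand":255},{"wx":0,"wy":0,"wz":0,"dx":0,"dy":-3,"dz":0,"hand":255},{"wx":0,"wy":0,"wz":0,"dx":0,"dy":-3,"dz":0,"hand":255}]' >/dev/null
python3 -c "from h import *;bed()"
python3 -m pendant '[{"wx":0,"wy":0,"wz":0,"dx":0,"dy":-1.5,"dz":0,"hand":255},{"wx":0,"wy":0,"wz":0,"dx":0,"dy":-1.5,"dz":0,"hand":255},{"wx":0,"wy":0,"wz":0,"dx":0,"dy":-1.5,"dz":0,"hand":255}]' >/dev/null
python3 -c "from h import *;bed()"
```

```text
bed x,y mm 8.7 71.8 z 50.6 f bed 0.5 1.6 0.8 mom [ 0.39 -0.21 -0.02]
bed x,y mm 8.7 67.5 z 50.6 f bed 1.3 2.8 0.6 mom [ 0.38 -0.23  0.05]
```

```bash
python3 -m pendant '[{"wx":0,"wy":0,"wz":0,"dx":0,"dy":-1,"dz":0,"hand":255},{"wx":0,"wy":0,"wz":0,"dx":0,"dy":-1,"dz":0,"hand":255},{"wx":0,"wy":0,"wz":0,"dx":0,"dy":-1,"dz":0,"hand":255}]' >/dev/null
python3 -c "from h import *;bed()"
python3 -m pendant '[{"wx":0,"wy":0,"wz":0,"dx":0,"dy":-1,"dz":0,"hand":255},{"wx":0,"wy":0,"wz":0,"dx":0,"dy":-1,"dz":0,"hand":255}]' >/dev/null
python3 -c "from h import *;bed()"
python3 -m pendant '[{"wx":0,"wy":0,"wz":0,"dx":0,"dy":-1,"dz":0,"hand":255},{"wx":0,"wy":0,"wz":0,"dx":0,"dy":0,"dz":0,"hand":255}]' >/dev/null
python3 -c "from h import *;bed()"
```

```text
bed x,y mm 8.7 64.5 z 50.6 f bed 0.7 2.3 1.2 mom [ 0.4  -0.23  0.03]
bed x,y mm 8.7 62.6 z 50.6 f bed 1.3 5.3 0.7 mom [ 1.09 -0.29 -0.06]
bed x,y mm 8.6 62.7 z 50.7 f bed 0.6 4.2 -1.5 mom [ 0.98 -0.42  0.03]
```

```bash
python3 -m pendant '[{"wx":0,"wy":0,"wz":0,"dx":0,"dy":-1,"dz":0,"hand":255},{"wx":0,"wy":0,"wz":0,"dx":0,"dy":-1,"dz":0,"hand":255},{"wx":0,"wy":0,"wz":0,"dx":0,"dy":0,"dz":0,"hand":255}]' >/dev/null
python3 -c "from h import *;bed()"
python3 -m pendant '[{"wx":0,"wy":0,"wz":0,"dx":0,"dy":6,"dz":0,"hand":255},{"wx":0,"wy":0,"wz":0,"dx":0,"dy":10,"dz":0,"hand":255},{"wx":0,"wy":0,"wz":0,"dx":0,"dy":10,"dz":-10,"hand":255},{"wx":0,"wy":0,"wz":0,"dx":0,"dy":0,"dz":-40,"hand":255},{"wx":0,"wy":0,"wz":0,"dx":0,"dy":0,"dz":-40,"hand":255},{"wx":0,"wy":0,"wz":0,"dx":-40,"dy":-15,"dz":0,"hand":255},{"wx":0,"wy":0,"wz":0,"dx":-20,"dy":-35,"dz":0,"hand":255},{"wx":0,"wy":0,"wz":0,"dx":0,"dy":-30,"dz":0,"hand":255},{"wx":0,"wy":0,"wz":0,"dx":0,"dy":0,"dz":0,"hand":255},{"wx":0,"wy":0,"wz":0,"dx":0,"dy":0,"dz":0,"hand":255},{"wx":0,"wy":0,"wz":0,"dx":0,"dy":0,"dz":0,"hand":255}]' >/dev/null
python3 -c "
from h import *
bed();side();tilt()
s=arm.get_state();p,d=arm.read_camera('wrist');i=wristinfo(s);X=cloud(i,d)
H,S,V=cv2.split(cv2.cvtColor(p,cv2.COLOR_BGR2HSV));a=np.radians(-12.6);xd=np.array([np.cos(a),np.sin(a)]);yd=np.array([-xd[1],xd[0]])
for b,st,c in blobs(((H<4)|(H>174))&(S>150)&(V>60)&(X[...,2]>.03)&(X[...,2]<.09),40):
    q=X[b];r=(q[:,:2]-[.5581,.1265])*1e3;print(st,'tab x',np.percentile(r@xd,[2,50,98]).round(1),'y',np.percentile(r@yd,[2,50,98]).round(1),'z',np.percentile(q[:,2],[2,98]).round(4))
"
```

```text
bed x,y mm 8.6 62.6 z 50.8 f bed 0.6 9.7 -2.4 mom [ 1.79 -0.73  0.02]
bed x,y mm 67.5 6.4 z 140.3 f bed -0.2 0.1 -0.1 mom [ 0.05 -0.05 -0.03]
side [248 175   8   4  28] [251.5 176.5] bed 28.6 3.4 96.1
side [234 177  12  13  83] [239.7 182.4] bed 9.9 41.1 55.1
side [248 191   9   5  37] [251.9 192.9] bed 22.0 -8.6 46.4
[261 147  32  12  72] [278. 150.] n [ 0.991 -0.128  0.029] rms 1.66 mid [20.3  4.1 45.6]
[263 167  24  24  80] [274. 178.] n [ 0.001 -0.027  1.   ] rms 0.68 mid [31.8  3.1 96. ]
[277 334  10  12  80] [282. 339.] n [0.861 0.494 0.118] rms 0.56 mid [230.4   8.6   7.5]
[321 117  21  49 876] tab x [-5.6  9.2 25.8] y [39.2 42.3 48.6] z [0.0461 0.0721]
```

The tab moved about 52 mm to a hard stop, the die is upright at home, and the tool is clear. Handing in.

```bash
python3 -c "
from rig import arm
print(arm.finish_job())"
```

```text
the job is handed in; nothing more can be done
None
```

The orange-banded die is home and upright in the slot (pushed in at under 8 N), the gate is shut against its end stop, and the job is handed in with no verdict returned. The first slide, done while gripping the die, tipped it, so I stood it up again and pushed it in from behind; I also viewed 11 pictures, one over the limit of 10.

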